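# Put the scale's test weights back in their case

## Robot

A 6-joint arm with a two-finger parallel gripper is mounted at the origin on the work surface. World frame = base frame: x ahead of the robot, y to its left, z up, the work surface at z = 0. Lengths are in m, angles in rad, forces in N, time in s.
With the tool pointing down it reaches from about 0.35 to 0.775 m from the base axis. Payload 7.3 kg.
Tool frame: the origin (TCP) lies at the very end of the fingers, on their centre line; the grasp point (between the pads) lies 19 mm behind it; z points along the fingers, y is the line along which they close (so a half turn about z gives the same grasp; the last joint's range is limited). The gripper opens to 92 mm and grips with 3 to 60 N. Pads are 19 mm wide; open, the fingers measure 130 mm over their backs; the gripper's body (75 mm by 190 mm) begins 47 mm behind the grasp point.
Start: joints at [-0.146, 0.342, 1.524, -0, 1.275, -0.146], TCP at [0.525, 0, 0.194] pointing down, gripper open.
Joint ranges: [-2.53, 2.53], [-0.77, 2.02], [0.04, 2.7], [-1, 4.14], [0.28, 2.66], [-3.11, 3.11]. Speed limits (rad/s): [2.57, 2.57, 3.14, 3.14, 3.14, 3.14].

## Interface

Orientations are given as [roll, pitch, yaw] about the fixed x, y, z axes, in that order (R = Rz(yaw) Ry(pitch) Rx(roll)).
In Python, from cell import telemetry, eyes, job gives the robot as it stands.
- The arm moves only by the tool apply_moves, never from a script. Its arguments are lists of equal length, an entry for each row: "delta_pos": the shift along the world's x, y, z each as a share of 0.4 m, from -1 to 1, a list of three; "dr": the turn, a rotation vector about the world's x, y, z each as a share of 0.5 rad, from -1 to 1, a list of three; "jaw": the opening, from 0 (shut) to 1 (fully open). A call has 1 to 8 rows; each row is the pose to reach, as a shift and turn from the pose commanded when the call began; what a row does not reach only later rows make up. A row lasts 1/12 s, in which the tool goes at most 41.7 mm and 7.16 degrees, less where a joint would pass 70% of its speed; a pose out of reach is approached as far as the arm can. A call with a number of a shift or a turn outside -1 to 1 is refused whole. A call with a gripper value outside its range is refused whole. The fingers move at their own pace and stop on an object; "force" is the grip in N (left out, the last holds). Time passes only in rows, so rows that repeat a pose let the fingers close. It gives the time, the measured TCP pose, the force, the opening and the grip force at its end, in the units of the state.
- telemetry.observe(): the state, without advancing time (a new reading comes with each control period).
- eyes.read_camera(name): name is "scene" or "side" or "wrist"; returns the picture (480x640x3 uint8, red, green, blue); there is no depth.
- eyes.camera_model(name): a dict with "vertical_fov" (degrees; the focal length in pixels is half the picture's height over the tangent of half this angle, whatever the lens; pixels are square), "cx", "cy" (the principal point, pixels), "rvec" (rotation vector, rad) and "tvec" (3), from world to camera coordinates, as OpenCV has them; the wrist camera has in their place "hand_eye" (4x4, takes a point from camera to tool coordinates, whose origin is the TCP and whose axes are the flange's). Camera axes: x right, y down, z forward; pixel columns grow to the right and rows downward; lengths in m; the calibration is good to about 2 mm. A picture is of the moment at which its call begins: read the wrist's pose just before it. camera_model takes no time and is no camera call.
- job.hand_in(): hands the job in; it is judged then, once.
The state is a dict: "time": time; "qpos": joint angles; "qvel": joint speeds; "joint_efforts": joint torques, N m; "tool_pos": TCP position; "tool_rot": TCP orientation; "contact_force": force on the tool from outside, world axes, zero at the start; "torque": the same for the moment, N m; "opening": finger opening in m; "grip_force": force on a finger pad.
Only numpy, scipy, OpenCV 4.12 (cv2) and the standard library are available. Lean on these libraries where they do the work, as an engineer would, in place of code of your own. Each camera call takes 0.05 s, during which the arm holds its last target. There are 200 camera calls.

## Task

The receiving scale has just been checked with its test weights. Open the wooden weight case, put every weight that is out on the scale back into the pocket that fits it, each lying flat and square and fully home, and then gently lower the lid until the case is shut. Leave the other things on the bench where they are.

Things in the scene. Friction and masses are not known exactly. Their poses are not given: they have to be found in the camera images.
- w500: 500 g test weight: plain stainless steel block, 40 x 80 x 20 mm (its x, y, z). Origin at the centre of the block; y is its long axis, z its thickness. Symmetric: either way round and either face up is the same. Starts lying flat on the scale's platter with any of the weights in any place; may be absent (None from the start).
- w200a: 200 g test weight: plain stainless steel block, 32 x 48 x 16.5 mm (its x, y, z). Origin at the centre of the block; y is its long axis, z its thickness. Symmetric: either way round and either face up is the same. The two 200 g weights are alike. Starts lying flat on the scale's platter with any of the weights in any place; may be absent (None from the start).
- w200b: 200 g test weight: plain stainless steel block, 32 x 48 x 16.5 mm (its x, y, z). Origin at the centre of the block; y is its long axis, z its thickness. Symmetric: either way round and either face up is the same. The two 200 g weights are alike. Starts lying flat on the scale's platter with any of the weights in any place; may be absent (None from the start).
- w100: 100 g test weight: plain stainless steel block, 22 x 38 x 15.5 mm (its x, y, z). Origin at the centre of the block; y is its long axis, z its thickness. Symmetric: either way round and either face up is the same. Starts lying flat on the scale's platter with any of the weights in any place; may be absent (None from the start).
- w50: 50 g test weight: plain stainless steel block, 16 x 28 x 14 mm (its x, y, z). Origin at the centre of the block; y is its long axis, z its thickness. Symmetric: either way round and either face up is the same. Starts lying flat on the scale's platter with any of the weights in any place; may be absent (None from the start).
- scale: low bench scale, fixed. Origin on the table under the middle of the platter; z up, the control panel (up to 34 mm high, reaching to x = -198 mm) is on its -x side. Flat black rubber platter 290 (x) x 245 (y) mm, its top 55 mm above the table; rigid, does not sink.
- case: wooden weight case, fixed: a solid block 140 (x) x 190 (y) x 35 mm high with five rectangular felt-lined pockets in its flat top, and a hinged lid. Origin under the middle of the block at table level; z up, hinge along its +x top edge, the lid opens upwards and back over the +x side.
- pocket_500 (a point): centre of the floor of the 500 g pocket, 43 (x) x 83 (y) mm with a small chamfer at the mouth, 7 mm deep (its floor is 28 mm, the case's top 35 mm above the table); axes as the case's. A seated weight has its long side along the case's y and stands 13 mm proud of the case's top.
- pocket_200a (a point): centre of the floor of the 200 g pocket, 35 (x) x 51 (y) mm with a small chamfer at the mouth, 7 mm deep (its floor is 28 mm, the case's top 35 mm above the table); axes as the case's. A seated weight has its long side along the case's y and stands 9.5 mm proud of the case's top. Either 200 g weight may go in either 200 g pocket.
- pocket_200b (a point): centre of the floor of the 200 g pocket, 35 (x) x 51 (y) mm with a small chamfer at the mouth, 7 mm deep (its floor is 28 mm, the case's top 35 mm above the table); axes as the case's. A seated weight has its long side along the case's y and stands 9.5 mm proud of the case's top. Either 200 g weight may go in either 200 g pocket.
- pocket_100 (a point): centre of the floor of the 100 g pocket, 25 (x) x 41 (y) mm with a small chamfer at the mouth, 7 mm deep (its floor is 28 mm, the case's top 35 mm above the table); axes as the case's. A seated weight has its long side along the case's y and stands 8.5 mm proud of the case's top.
- pocket_50 (a point): centre of the floor of the 50 g pocket, 19 (x) x 31 (y) mm with a small chamfer at the mouth, 7 mm deep (its floor is 28 mm, the case's top 35 mm above the table); axes as the case's. A seated weight has its long side along the case's y and stands 7 mm proud of the case's top.
- lid (a joint): case lid angle (rad): 0 shut, grows as it opens, upright at 1.57, stop at 2.35; starts at 0 to 0.3. Opened to 1.9 or more it leans back, clear of the pockets. Stiff friction hinge: stays at any angle, takes 2 to 4 N at the free edge to move; can be lifted by its knob, pushed on from its inner side, and pushed shut from behind and above with closed fingers.
- lid_hinge (a point): middle of the hinge axis, on the case's +x top edge, 35 mm above the table; the axis runs along the case's y.
- lid_knob (a point): centre of the 16 mm ball of the small knob on the lid's outer face, 18 mm off that face, 115 mm from the hinge measured along the lid, midway along the case's y. Its stem is 8 mm thick. It does not turn: lifting with an upright tool, take a fresh hold every 0.4 rad or so, or the knob works out of the fingers.
- lid_edge (a point): middle of the outer corner of the lid's free edge: 140 mm from the hinge along the lid, on its outer face. The lid is a hollow shell 140 x 190 mm, 22 mm deep outside, 5 mm walls, open towards the case; its rim plane passes through the hinge axis.
- tape: roll of packing tape lying flat, 94 mm across, 48 mm high; not part of the job, leave it where it is. Origin at its underside.
- mug: white mug, 95 mm high, 82 mm across; not part of the job, leave it where it is. Origin at its underside.
- jar: closed jar, 72 mm across, 110 mm high; not part of the job, leave it where it is. Origin at its underside.
- can: can, 68 mm across, 105 mm high; not part of the job, leave it where it is. Origin at its underside.
- knife: carton knife lying on the table, 137 mm long, 16 mm high; not part of the job, leave it where it is. Origin at its underside.
- stapler: stapler, 150 mm long, 46 mm high; not part of the job, leave it where it is. Origin at its underside.
Not all that is in view belongs to the job. Leave any turquoise look-alike of the w200b alone. Leave any blue look-alike of the w500 alone.

How it is judged:
On the way, in this order (a step that is already met when the one before it is completed fails the run):
1. every weight that is out lies fully home in its pocket while the lid is open (horizontal distance between w500 and pocket_500 below 0.003 m and z of w500 in the frame of pocket_500 below 0.0115 m and angle between the z axis of each of w500, w100, w50 and the z axis of case, either way round below 0.06 rad and angle between the y axis of each of w500, w100, w50 and the y axis of case, either way round below 0.13 rad and horizontal distance between w100 and pocket_100 below 0.003 m and z of w100 in the frame of pocket_100 below 0.00925 m and horizontal distance between w50 and pocket_50 below 0.003 m and z of w50 in the frame of pocket_50 below 0.0085 m and (((horizontal distance between w200a and pocket_200a below 0.003 m and z of w200a in the frame of pocket_200a below 0.00975 m and angle between the z axis of w200a and the z axis of case, either way round below 0.06 rad and angle between the y axis of w200a and the y axis of case, either way round below 0.13 rad) and (horizontal distance between w200b and pocket_200b below 0.003 m and z of w200b in the frame of pocket_200b below 0.00975 m and angle between the z axis of w200b and the z axis of case, either way round below 0.06 rad and angle between the y axis of w200b and the y axis of case, either way round below 0.13 rad)) or ((horizontal distance between w200b and pocket_200a below 0.003 m and z of w200b in the frame of pocket_200a below 0.00975 m and angle between the z axis of w200b and the z axis of case, either way round below 0.06 rad and angle between the y axis of w200b and the y axis of case, either way round below 0.13 rad) and (horizontal distance between w200a and pocket_200b below 0.003 m and z of w200a in the frame of pocket_200b below 0.00975 m and angle between the z axis of w200a and the z axis of case, either way round below 0.06 rad and angle between the y axis of w200a and the y axis of case, either way round below 0.13 rad))) and value of joint lid above 0.6 rad), for 0.2 s.
2. the lid is shut (value of joint lid below 0.04 rad), for 0.2 s.
At the end, for the whole second after the job is handed in: Each weight present lies in the pocket of its size (either 200 g pocket for a 200 g weight): centre within 3 mm of the pocket's, resting within 1.5 mm of the pocket floor, flat within 0.06 rad and square within 0.13 rad; at rest; the lid shut to within 0.04 rad (horizontal distance between w500 and pocket_500 below 0.003 m and z of w500 in the frame of pocket_500 below 0.0115 m and angle between the z axis of each of w500, w100, w50 and the z axis of case, either way round below 0.06 rad and angle between the y axis of each of w500, w100, w50 and the y axis of case, either way round below 0.13 rad and horizontal distance between w100 and pocket_100 below 0.003 m and z of w100 in the frame of pocket_100 below 0.00925 m and horizontal distance between w50 and pocket_50 below 0.003 m and z of w50 in the frame of pocket_50 below 0.0085 m and (((horizontal distance between w200a and pocket_200a below 0.003 m and z of w200a in the frame of pocket_200a below 0.00975 m and angle between the z axis of w200a and the z axis of case, either way round below 0.06 rad and angle between the y axis of w200a and the y axis of case, either way round below 0.13 rad) and (horizontal distance between w200b and pocket_200b below 0.003 m and z of w200b in the frame of pocket_200b below 0.00975 m and angle between the z axis of w200b and the z axis of case, either way round below 0.06 rad and angle between the y axis of w200b and the y axis of case, either way round below 0.13 rad)) or ((horizontal distance between w200b and pocket_200a below 0.003 m and z of w200b in the frame of pocket_200a below 0.00975 m and angle between the z axis of w200b and the z axis of case, either way round below 0.06 rad and angle between the y axis of w200b and the y axis of case, either way round below 0.13 rad) and (horizontal distance between w200a and pocket_200b below 0.003 m and z of w200a in the frame of pocket_200b below 0.00975 m and angle between the z axis of w200a and the z axis of case, either way round below 0.06 rad and angle between the y axis of w200a and the y axis of case, either way round below 0.13 rad))) and linear speed of each of w500, w200a, w200b, w100, w50 below 0.02 m/s and value of joint lid below 0.04 rad); the robot touches nothing.
It fails at once if the lid is slammed: it comes down over the last 0.25 rad faster than 2 rad/s (value of joint lid below 0.25 rad and velocity of joint lid below -2 rad/s).
It fails at once if something else on the bench is moved more than 3 cm (distance of any of tape, mug, jar, can, knife, stapler from where it was at the start of the episode above 0.03 m).
Of w500, w200a, w200b, w100, w50 only 3 to 5 are there at a start; the rules pass over those that are not, and their reading is None.
At some moment in a run one of w500, w200a, w200b, w100, w50 may be knocked a few centimetres aside while the robot is not near it.
Once in a run the grip may slacken for a moment while it holds something.
It also fails if it takes over 210 s, if anything falls off the work surface, if the arm or the gripper's body presses on something with over 40 N, if the wrist force passes 120 N, or if a joint passes its speed limit or range.

## Working session

There is one attempt and no reset: what is moved stays moved. The work goes in short steps, Python scripts to look and compute and a tool call to move; the robot and the scene stay as the last step left them, time stands still between calls to the robot, and variables do not carry over. Pictures are saved under pics/ and viewed, at most 14 in all, crops included, and the job is handed in when it is done.

Besides the shell and the picture viewer there is one more tool, called after ">>>" as name(argument=value, ...), one argument or row to a line, values as JSON. apply_moves: Moves the arm, as the interface text tells. Its arguments: {"type":"object","properties":{"delta_pos":{"type":"array"},"dr":{"type":"array"},"jaw":{"type":"array"},"force":{"type":"number"}},"required":["delta_pos","dr","jaw"]}

```bash
ls; mkdir -p pics
cat > h.py <<'E'
import numpy as np, cv2
from cell import telemetry, eyes, job
from scipy.spatial.transform import Rotation as R
def cam(name, st=None):
    m=eyes.camera_model(name); f=240/np.tan(np.radians(m["vertical_fov"])/2)
    K=np.array([[f,0,m["cx"]],[0,f,m["cy"]],[0,0,1]])
    if "rvec" in m:
        Rm=cv2.Rodrigues(np.array(m["rvec"],float))[0]; t=np.array(m["tvec"],float).ravel()
    else:
        st=st or telemetry.observe(); T=np.eye(4); T[:3,:3]=R.from_euler('xyz',st["tool_rot"]).as_matrix(); T[:3,3]=st["tool_pos"]
        M=np.linalg.inv(T@np.array(m["hand_eye"])); Rm,t=M[:3,:3],M[:3,3]
    return K,Rm,t
def unproj(c,px,z):
    K,Rm,t=c; C=-Rm.T@t
    d=(Rm.T@np.linalg.inv(K)@np.c_[np.atleast_2d(px),np.ones(len(np.atleast_2d(px)))].T).T
    return C+d*((z-C[2])/d[:,2])[:,None]
def proj(c,P):
    K,Rm,t=c; p=(K@(Rm@np.atleast_2d(P).T+t[:,None])).T
    return p[:,:2]/p[:,2:]
def snap(name,fn,crop=None,s=1):
    st=telemetry.observe(); im=eyes.read_camera(name)[:,:,::-1].copy()
    cv2.imwrite(f"pics/{fn}_raw.png",im); save(im,fn,crop,s)
    return cam(name,st),im
def save(im,fn,crop=None,s=1):
    if crop: x0,y0,x1,y1=crop; im=im[y0:y1,x0:x1]
    cv2.imwrite(f"pics/{fn}.png",cv2.resize(im,None,fx=s,fy=s,interpolation=cv2.INTER_CUBIC) if s!=1 else im)
E
python3 - <<'E'
from h import *
print(telemetry.observe())
for n in ("scene","side","wrist"):
    snap(n,n+"0"); print(eyes.camera_model(n))
E
```

```text
pics
{'time': 0.0, 'qpos': array([-1.45995416e-01,  3.42688847e-01,  1.52502880e+00, -9.91137702e-06,
        1.27540440e+00, -1.45988097e-01]), 'qvel': array([-0.00012771,  0.00079021,  0.0001307 , -0.00178359,  0.00015059,
       -0.0006564 ]), 'joint_efforts': array([ 7.61924657e-04, -4.31245601e+01, -2.44219762e+01,  7.17750052e-02,
        5.59406646e-02, -1.04314388e-04]), 'tool_pos': array([5.24535184e-01, 8.96515071e-05, 1.93458476e-01]), 'tool_rot': array([-3.14007815e+00, -2.13104106e-04,  1.57079174e+00]), 'contact_force': array([ 0.31363471, -0.26068827, -0.2328201 ]), 'torque': array([0.03879834, 0.01355504, 0.02692138]), 'grip_force': 0.0, 'opening': 0.09163601964127345}
{'vertical_fov': 56.95276276217898, 'cx': 321.35450027977873, 'cy': 233.7936876563319, 'rvec': array([ 2.33153725,  0.70942116, -0.27726811]), 'tvec': array([-0.50164268, -0.20993238,  1.29826754])}
{'vertical_fov': 53.050488863080005, 'cx': 319.61986531912424, 'cy': 247.1114741384184, 'rvec': array([ 2.32716758, -0.33267024,  0.14884787]), 'tvec': array([-0.56928916,  0.14734263,  1.04123511])}
{'vertical_fov': 60.13169747085041, 'cx': 320.16020060855584, 'cy': 240.02453321293058, 'hand_eye': array([[-1.04657829e-03, -9.63514800e-01, -2.67653014e-01,
         7.10842774e-02],
       [ 9.99999447e-01, -1.03557651e-03, -1.82267371e-04,
         5.20916991e-04],
       [-1.01557865e-04, -2.67653057e-01,  9.63515351e-01,
        -1.90864495e-01],
       [ 0.00000000e+00,  0.00000000e+00,  0.00000000e+00,
         1.00000000e+00]])}
```

View pics/scene0.png

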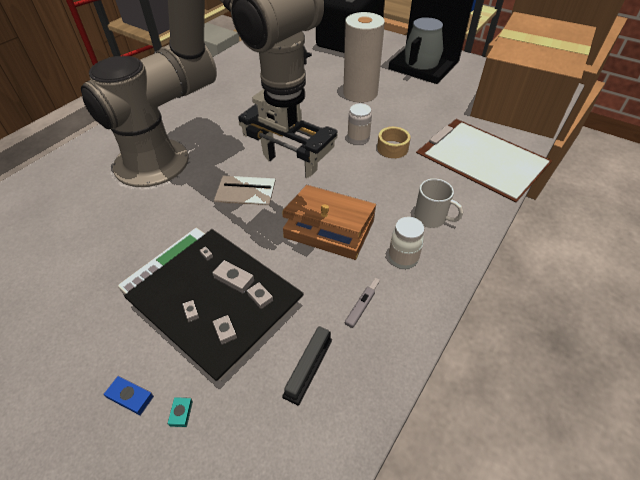

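View pics/side0.png

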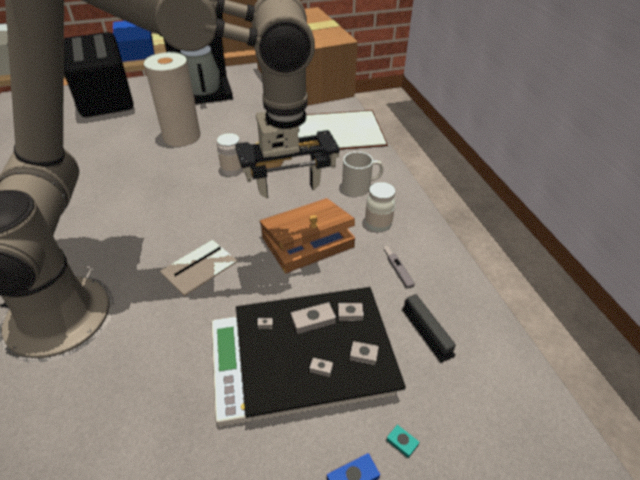

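The scene view shows all five weights on the platter: w50 (206,253), w500 (233,275), a 200 g at (260,294), w100 (190,310) and a 200 g at (224,328). The look-alikes to avoid lie off the scale: blue (128,395) and turquoise (180,411). The case is at (330,220) with its lid slightly open, and the knob is at (325,210). I'll take enlarged crops to measure.

Run:
```python
from h import *
a=cv2.imread("pics/scene0_raw.png"); b=cv2.imread("pics/side0_raw.png")
A=cv2.resize(a[180:265,275:385],None,fx=5,fy=5,interpolation=cv2.INTER_CUBIC)[:300*2]
B=cv2.resize(b[190:275,250:360],None,fx=5,fy=5,interpolation=cv2.INTER_CUBIC)
def grid(I,x0,y0,s):
    for x in range(x0//10*10,x0+I.shape[1]//s,10):
        if x>=x0: cv2.line(I,((x-x0)*s,0),((x-x0)*s,6),(0,255,255),1); cv2.putText(I,str(x),((x-x0)*s,16),0,.35,(0,255,255),1)
    for y in range(y0//10*10,y0+I.shape[0]//s,10):
        if y>=y0: cv2.line(I,(0,(y-y0)*s),(6,(y-y0)*s),(0,255,255),1); cv2.putText(I,str(y),(8,(y-y0)*s+4),0,.35,(0,255,255),1)
    return I
A=cv2.resize(a[182:260,275:385],None,fx=7,fy=7,interpolation=cv2.INTER_CUBIC)
B=cv2.resize(b[195:273,255:360],None,fx=7,fy=7,interpolation=cv2.INTER_CUBIC)
cv2.imwrite("pics/c1.png",grid(A,275,182,7));cv2.imwrite("pics/c2.png",grid(B,255,195,7))
S=cam("scene");
print(unproj(S,[[206,253],[233,272],[260,292],[190,308],[224,326],[210,230],[125,293],[222,380],[302,293]],0.07).round(3))
print(unproj(S,[[284,236],[357,255]],0.0).round(3))
D=cam("side");print(unproj(D,[[264,322],[313,315],[350,309],[321,365],[364,350]],0.07).round(3), unproj(D,[[290,268],[353,247]],0).round(3))
for n in("scene","side"): print(proj(cam(n),[[.5,0,0],[.6,0,0],[.5,.1,0]]).round(0))
```

```text
[[ 0.428 -0.194  0.07 ]
 [ 0.513 -0.2    0.07 ]
 [ 0.593 -0.208  0.07 ]
 [ 0.501 -0.315  0.07 ]
 [ 0.585 -0.308  0.07 ]
 [ 0.388 -0.139  0.07 ]
 [ 0.364 -0.364  0.07 ]
 [ 0.656 -0.391  0.07 ]
 [ 0.667 -0.162  0.07 ]]
[[ 0.501 -0.012  0.   ]
 [ 0.683  0.037  0.   ]]
[[ 0.421 -0.195  0.07 ]
 [ 0.519 -0.206  0.07 ]
 [ 0.594 -0.212  0.07 ]
 [ 0.502 -0.319  0.07 ]
 [ 0.588 -0.311  0.07 ]] [[ 0.519 -0.004 -0.   ]
 [ 0.687  0.022  0.   ]]
[[287. 233.]
 [320. 250.]
 [310. 209.]]
[[282. 268.]
 [322. 260.]
 [273. 241.]]
```

View pics/c1.png

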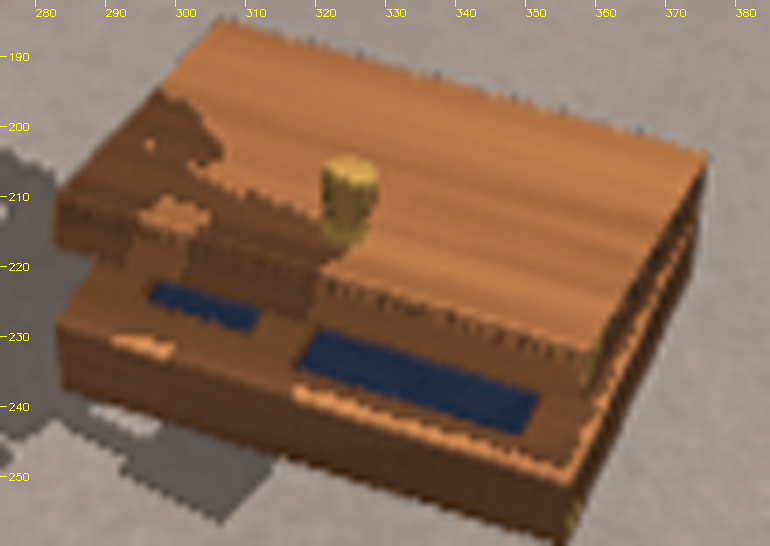

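View pics/c2.png

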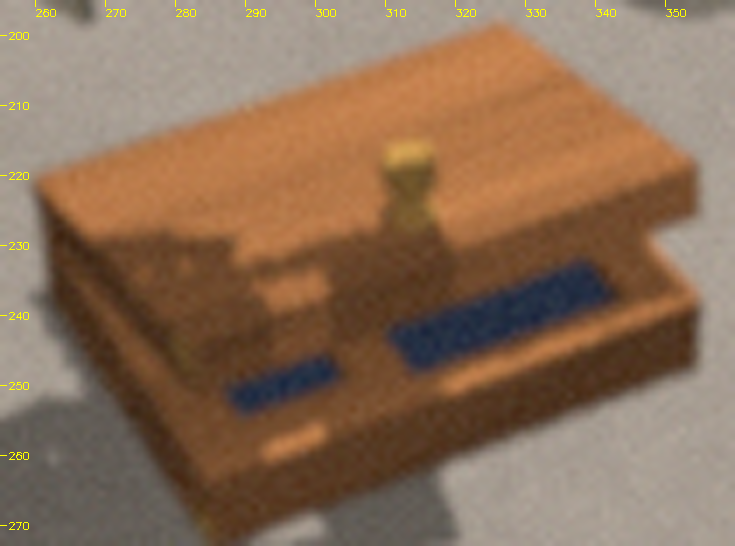

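The crops show that the hinge is on the far side (world +y), so case +x points roughly along world +y. The front-left corner is at scene (283,228), the front-right at (357,251), and the big 500 pocket is at larger world x. I'll fit the case pose and lid angle from both views.

```bash
cat >> h.py <<'E'
def case_pt(p,P):  # p=x,y,yaw ; P in case frame
    P=np.atleast_2d(P); c,s=np.cos(p[2]),np.sin(p[2])
    return np.c_[p[0]+c*P[:,0]-s*P[:,1],p[1]+s*P[:,0]+c*P[:,1],P[:,2]]
def lid_pt(p,q,s,n,y):
    return case_pt(p,[.07-s*np.cos(q)+n*np.sin(q),y,.035+s*np.sin(q)+n*np.cos(q)])[0]
E
cat > fit.py <<'E'
from h import *
from scipy.optimize import least_squares
S,D=cam("scene"),cam("side")
# y: world x larger = case -y
obs=[(S,('c',-.07,.095,.035),(283.1,228.4)),(S,('c',-.07,-.095,.035),(356.7,251)),(S,('c',-.07,.095,0),(284.1,237.4)),(S,('c',-.07,-.095,0),(356.4,259.9)),
(D,('c',-.07,.095,.035),(284.7,263.6)),(D,('c',-.07,-.095,.035),(354.7,237.9)),(D,('c',-.07,.095,0),(286,272.9)),(D,('c',-.07,-.095,0),(354.6,247.4)),
(S,('l',0,.022,.095),(306.1,184.6)),(S,('l',0,.022,-.095),(376.1,204.1)),(S,('l',.14,.022,.095),(283.1,209.4)),(S,('l',.14,.022,-.095),(359.3,232)),
(D,('l',0,.022,.095),(260.4,221.4)),(D,('l',0,.022,-.095),(326.4,197.9)),(D,('l',.14,.022,-.095),(354.6,218.3)),
(S,('l',.115,.040,0),(325,208)),(D,('l',.115,.040,0),(313.6,218.6))]
def res(v):
    r=[]
    for c,k,px in obs:
        P=case_pt(v[:3],[k[1:]])[0] if k[0]=='c' else lid_pt(v[:3],v[3],*k[1:])
        r.append(proj(c,P)[0]-px)
    return np.array(r)
f=least_squares(lambda v:res(v).ravel(),[.6,.05,1.6,.2],loss='soft_l1')
print(f.x.round(4)); print(res(f.x).round(1))
np.save("case.npy",f.x)
v=f.x
print("knob",lid_pt(v[:3],v[3],.115,.04,0).round(4),"hinge",lid_pt(v[:3],v[3],0,0,0).round(4))
E
python3 fit.py
```

```text
[0.5829 0.0698 1.7757 0.2533]
[[-0.5  0.3]
 [-0.   0.4]
 [-0.5  0.7]
 [-0.5  0.8]
 [ 0.  -0.4]
 [ 0.6 -1. ]
 [-0.6  0.5]
 [-0.1 -0.3]
 [ 0.2 -0.1]
 [ 0.4 -0.4]
 [-0.4  0.2]
 [ 0.2  0.2]
 [-1.2 -2. ]
 [ 0.3 -0.9]
 [-0.1 -1.3]
 [-0.1  0.9]
 [-0.2  0. ]]
knob [0.5893 0.0392 0.1025] hinge [0.5687 0.1384 0.035 ]
```

The fit residuals are about 1 px, which gives the case at (0.583, 0.070), yaw 1.776, and the lid at 0.253 rad. The knob is at (0.589, 0.039, 0.1025). I'll turn the closing axis parallel to the hinge and go down over the knob.

>>> apply_moves(
  delta_pos=[
    [0.162,0.098,-0.05],
    [0.162,0.098,-0.05],
    [0.162,0.098,-0.05],
    [0.162,0.098,-0.16],
    [0.162,0.098,-0.255],
    [0.162,0.098,-0.255],
    [0.162,0.098,-0.255],
    [0.162,0.098,-0.255],
  ],
  dr=[
    [0,0,0.41],
    [0,0,0.41],
    [0,0,0.41],
    [0,0,0.41],
    [0,0,0.41],
    [0,0,0.41],
    [0,0,0.41],
    [0,0,0.41],
  ],
  jaw=[0.5,0.5,0.5,0.5,0.5,0.5,0,0],
  force=25,
)

```text
time: 0.82
tool_pos: [0.5909, 0.039, 0.0941]
tool_rot: [3.139, 0.001, 1.776]
contact_force: [0.4, -0.5, 0.3]
opening: 0.0431
grip_force: 0.0
```

>>> apply_moves(
  delta_pos=[
    [0,0,0],
    [0,0,0],
    [0,0,0],
    [0,0,0],
  ],
  dr=[
    [0,0,0],
    [0,0,0],
    [0,0,0],
    [0,0,0],
  ],
  jaw=[0,0,0,0],
)

```text
time: 1.15
tool_pos: [0.5904, 0.0392, 0.0935]
tool_rot: [3.139, 0.001, 1.776]
contact_force: [0.4, 1.3, 0.3]
opening: 0.0163
grip_force: 0.0
```

Run:
```python
from h import *
v=np.load("case.npy"); q0=v[3]; k0=lid_pt(v[:3],q0,.115,.04,0)
for q in np.arange(q0,2.2,.1): print(round(q,2),((lid_pt(v[:3],q,.115,.04,0)-k0)/.4).round(3))
```

```text
0.25 [0. 0. 0.]
0.35 [-0.004  0.018  0.024]
0.45 [-0.008  0.038  0.047]
0.55 [-0.012  0.06   0.067]
0.65 [-0.017  0.084  0.085]
0.75 [-0.023  0.11   0.101]
0.85 [-0.028  0.137  0.114]
0.95 [-0.034  0.165  0.123]
1.05 [-0.04   0.194  0.13 ]
1.15 [-0.046  0.223  0.134]
1.25 [-0.053  0.253  0.135]
1.35 [-0.059  0.283  0.133]
1.45 [-0.065  0.312  0.128]
1.55 [-0.071  0.341  0.12 ]
1.65 [-0.077  0.369  0.109]
1.75 [-0.082  0.395  0.096]
1.85 [-0.087  0.42   0.079]
1.95 [-0.092  0.444  0.061]
2.05 [-0.097  0.465  0.039]
2.15 [-0.101  0.485  0.016]
```

The opening of 16.3 mm matches the 16 mm ball, so the knob is between the pads. I'll lift it about 0.4 rad along the arc.

>>> apply_moves(
  delta_pos=[
    [0,0,0],
    [-0.004,0.018,0.024],
    [-0.006,0.028,0.036],
    [-0.008,0.038,0.047],
    [-0.012,0.06,0.067],
    [-0.015,0.072,0.077],
    [-0.017,0.084,0.085],
    [-0.017,0.084,0.085],
  ],
  dr=[
    [0,0,0],
    [0,0,0],
    [0,0,0],
    [0,0,0],
    [0,0,0],
    [0,0,0],
    [0,0,0],
    [0,0,0],
  ],
  jaw=[0,0,0,0,0,0,0,0],
)

```text
time: 1.82
tool_pos: [0.5832, 0.0741, 0.1272]
tool_rot: [3.14, 0.0, 1.777]
contact_force: [-0.0, 0.0, 0.1]
opening: 0.0004
grip_force: 0.0
```

>>> apply_moves(
  delta_pos=[
    [0,0,0],
    [0,0,0],
    [0,0,0],
    [0,0,0],
    [0,0,0],
    [0,0,0],
    [0,0,0],
  ],
  dr=[
    [0,0,0],
    [0,0,0],
    [0,0,0],
    [0,0,0],
    [0,0,0],
    [0,0,0],
    [0,0,0],
  ],
  jaw=[0.4,0.4,0.4,0,0,0,0],
)

```text
time: 2.4
tool_pos: [0.583, 0.0727, 0.126]
tool_rot: [-3.142, -0.0, 1.776]
contact_force: [0.6, -0.6, -0.1]
opening: 0.0014
grip_force: 0.0
```

The jaw shut on nothing, so the 16.3 mm reading was probably the fingers just passing through. I'll look.

Run:
```python
from h import *
_,a=snap("scene","scene1"); _,b=snap("side","side1")
f=lambda I,x,y:cv2.resize(I[y:y+150,x:x+130],None,fx=3,fy=3,interpolation=cv2.INTER_CUBIC)
cv2.imwrite("pics/c3.png",np.hstack([f(a,265,120),f(b,245,145)]))
```

```text
(no output)
```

View pics/c3.png

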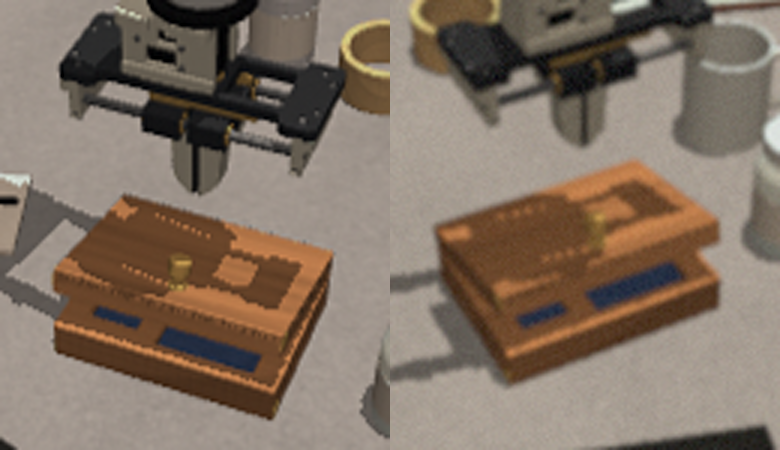

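The lid and knob haven't moved and are intact. I'll go back and close with more time.

>>> apply_moves(
  delta_pos=[
    [0,0,0.03],
    [0.0,-0.02,0.03],
    [0.017,-0.084,0.02],
    [0.017,-0.084,0.02],
    [0.017,-0.084,-0.085],
    [0.017,-0.084,-0.085],
    [0.017,-0.084,-0.085],
    [0.017,-0.084,-0.085],
  ],
  dr=[
    [0,0,0],
    [0,0,0],
    [0,0,0],
    [0,0,0],
    [0,0,0],
    [0,0,0],
    [0,0,0],
    [0,0,0],
  ],
  jaw=[0.45,0.45,0.45,0.45,0.45,0.45,0,0],
)

```text
time: 3.17
tool_pos: [0.5901, 0.0392, 0.0929]
tool_rot: [3.141, 0.0, 1.776]
contact_force: [0.0, 0.3, -0.3]
opening: 0.031
grip_force: 0.0
```

>>> apply_moves(
  delta_pos=[
    [0,0,0],
    [0,0,0],
    [0,0,0],
    [0,0,0],
    [0,0,0],
    [0,0,0],
    [0,0,0],
    [0,0,0],
  ],
  dr=[
    [0,0,0],
    [0,0,0],
    [0,0,0],
    [0,0,0],
    [0,0,0],
    [0,0,0],
    [0,0,0],
    [0,0,0],
  ],
  jaw=[0,0,0,0,0,0,0,0],
)

```text
time: 3.83
tool_pos: [0.5898, 0.0392, 0.0922]
tool_rot: [3.142, 0.0, 1.776]
contact_force: [0.5, -0.4, 0.6]
opening: 0.0004
grip_force: 0.0
```

Run:
```python
from h import *
S,a=snap("scene","scene2"); D,b=snap("side","side2"); W,w=snap("wrist","wrist2")
v=np.load("case.npy");k=lid_pt(v[:3],v[3],.115,.04,0); t=telemetry.observe()["tool_pos"]
for c,I in((S,a),(D,b),(W,w)):
    for p,col in((k,(0,0,255)),(t,(0,255,0))):
        u=proj(c,p)[0].round().astype(int); print(u); cv2.circle(I,tuple(map(int,u)),1,col,-1)
f=lambda I,x,y:cv2.resize(I[y:y+100,x:x+86],None,fx=3,fy=3,interpolation=cv2.INTER_CUBIC)
cv2.imwrite("pics/c4.png",np.hstack([f(a,280,160),f(b,265,165),cv2.resize(w[100:400,190:450],None,fx=1,fy=1)]))
```

```text
[325 209]
[325 212]
[313 219]
[314 222]
[318 283]
[320 275]
```

View pics/c4.png

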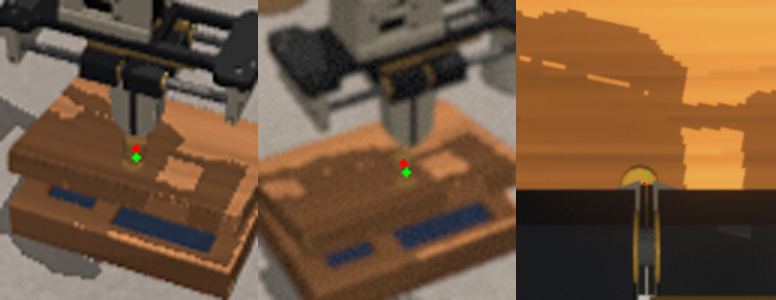

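The fingertips look to be on one side of the knob rather than around it. I'll zoom in on all three views in one picture and triangulate.

Run:
```python
from h import *
a,b,w=[cv2.imread(f"pics/{n}2_raw.png") for n in("scene","side","wrist")]
f=lambda I,x,y,n,s:cv2.resize(I[y:y+int(n*1.5),x:x+n],None,fx=s,fy=s,interpolation=cv2.INTER_NEAREST)
cv2.imwrite("pics/c5.png",np.hstack([f(a,310,180,26,10),f(b,300,195,26,10),f(w,270,230,87,3)[:390]]))
v=np.load("case.npy")
K1,R1,t1=cam("scene");K2,R2,t2=cam("side")
for p,q in(((325,208),(313.6,218.6)),((325,207),(313.5,218))):
    X=cv2.triangulatePoints(K1@np.c_[R1,t1],K2@np.c_[R2,t2],np.array(p,float),np.array(q,float)); print((X[:3]/X[3]).T)
```

```text
[[0.58934587 0.03911178 0.10389957]]
[[0.58902791 0.03941737 0.10605993]]
```

View pics/c5.png

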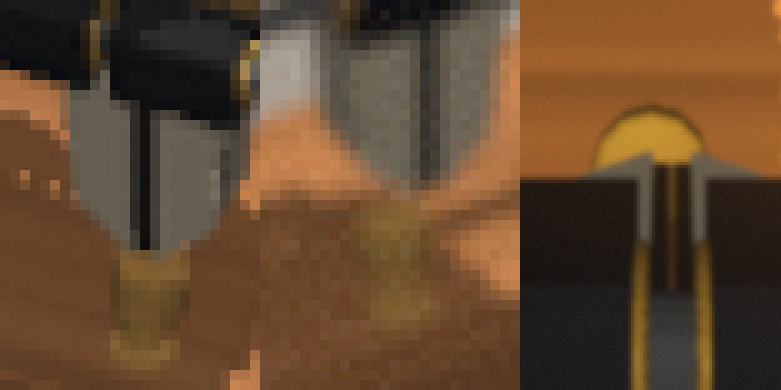

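Run:
```python
from h import *
t=telemetry.observe()["tool_pos"]; print(t)
for n in("scene","side"):
    print(n,[tuple(proj(cam(n),t+[0,0,h])[0].round(1)) for h in(0,.01,.02,.03,.05,.066)])
    print("  y+15", [tuple(proj(cam(n),t+[-.003,.015,h])[0].round(1)) for h in(0,.01,.02,.03,.05)])
```

```text
[0.5898075  0.03919379 0.09208431]
scene [(np.float64(325.1), np.float64(212.1)), (np.float64(325.1), np.float64(209.1)), (np.float64(325.1), np.float64(206.1)), (np.float64(325.1), np.float64(202.9)), (np.float64(325.1), np.float64(196.6)), (np.float64(325.1), np.float64(191.3))]
  y+15 [(np.float64(327.6), np.float64(207.8)), (np.float64(327.6), np.float64(204.8)), (np.float64(327.6), np.float64(201.7)), (np.float64(327.6), np.float64(198.6)), (np.float64(327.7), np.float64(192.2))]
side [(np.float64(313.6), np.float64(222.0)), (np.float64(313.6), np.float64(218.7)), (np.float64(313.6), np.float64(215.5)), (np.float64(313.6), np.float64(212.2)), (np.float64(313.6), np.float64(205.4)), (np.float64(313.6), np.float64(199.9))]
  y+15 [(np.float64(310.6), np.float64(218.1)), (np.float64(310.6), np.float64(214.9)), (np.float64(310.6), np.float64(211.7)), (np.float64(310.6), np.float64(208.3)), (np.float64(310.5), np.float64(201.6))]
```

Run:
```python
from h import *
t=np.array([.5245,0,.1935])
for n in("scene","side"):
    print(n,[[tuple(map(float,proj(cam(n),t+[s*.055,-.0095,h])[0].round(1))) for h in(0,.03)] for s in(-1,1)])
a=cv2.imread("pics/scene0_raw.png");b=cv2.imread("pics/side0_raw.png");w=cv2.imread("pics/wrist0_raw.png")
f=lambda I,x,y,n,m,s:cv2.resize(I[y:y+m,x:x+n],None,fx=s,fy=s,interpolation=cv2.INTER_NEAREST)
cv2.imwrite("pics/c6.png",np.hstack([f(a,235,100,100,90,4),f(b,235,120,100,90,4)]))
```

```text
scene [[(267.2, 171.4), (265.9, 160.7)], [(308.2, 190.3), (307.7, 179.6)]]
side [[(264.1, 210.8), (263.0, 199.4)], [(315.1, 201.5), (315.1, 190.3)]]
```

View pics/c6.png

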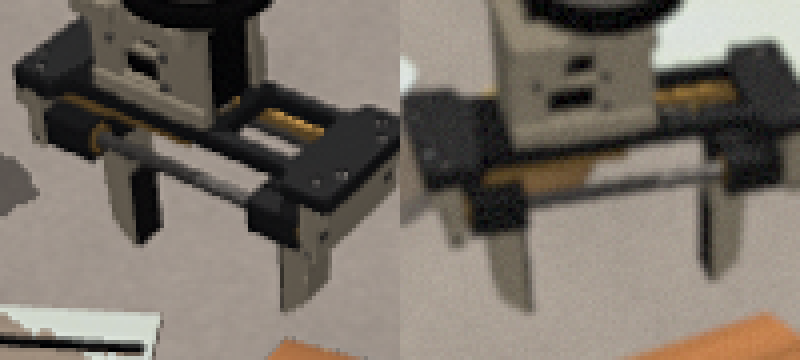

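Run:
```python
from h import *
K1,R1,t1=cam("scene");K2,R2,t2=cam("side")
for p,q in(((270.5,160.5),(267.5,197.5)),((307,177.5),(312,190))):
    X=cv2.triangulatePoints(K1@np.c_[R1,t1],K2@np.c_[R2,t2],np.array(p,float),np.array(q,float)); X=(X[:3]/X[3]).T; print(X, proj(cam("scene"),X)-p)
```

```text
[[ 0.47926933 -0.00594121  0.2246397 ]] [[-0.08727961  0.47381977]]
[[ 0.57395113 -0.00453681  0.22218689]] [[-0.04626973  0.24790915]]
```

Triangulating the open fingertips at the start gives z≈0.2235, against a reported 0.1935. So the physical finger ends sit about 30 mm short of the reported TCP. The wrist camera chain agrees with the knob position, so the reported pose is otherwise sound. I'll open and go down 30 mm more.

>>> apply_moves(
  delta_pos=[
    [0,0,0.02],
    [0,0,0.02],
    [0,0,0],
    [0,0,-0.03],
    [0,0,-0.05],
    [0,0,-0.07],
    [0,0,-0.07],
    [0,0,-0.07],
  ],
  dr=[
    [0,0,0],
    [0,0,0],
    [0,0,0],
    [0,0,0],
    [0,0,0],
    [0,0,0],
    [0,0,0],
    [0,0,0],
  ],
  jaw=[0.5,0.5,0.5,0.5,0.5,0.5,0.5,0],
)

```text
time: 4.65
tool_pos: [0.5895, 0.0392, 0.0635]
tool_rot: [-3.14, -0.0, 1.776]
contact_force: [-0.3, -1.1, 1.4]
opening: 0.0419
grip_force: 0.0
```

>>> apply_moves(
  delta_pos=[
    [0,0,0],
    [0,0,0],
    [0,0,0],
    [0,0,0],
    [0,0,0],
    [0,0,0],
    [0,0,0],
    [0,0,0],
  ],
  dr=[
    [0,0,0],
    [0,0,0],
    [0,0,0],
    [0,0,0],
    [0,0,0],
    [0,0,0],
    [0,0,0],
    [0,0,0],
  ],
  jaw=[0,0,0,0,0,0,0,0],
)

```text
time: 5.32
tool_pos: [0.5867, 0.038, 0.0637]
tool_rot: [-3.135, 0.0, 1.776]
contact_force: [-9.6, -4.8, 2.9]
opening: 0.0165
grip_force: 25.0
```

The knob is now held: 25 N of grip at 16.5 mm. I'll lift along the arc.

>>> apply_moves(
  delta_pos=[
    [-0.007,0.009,0.012],
    [-0.011,0.018,0.024],
    [-0.013,0.028,0.036],
    [-0.015,0.038,0.047],
    [-0.019,0.06,0.067],
    [-0.022,0.072,0.077],
    [-0.024,0.084,0.085],
    [-0.024,0.084,0.085],
  ],
  dr=[
    [0,0,0],
    [0,0,0],
    [0,0,0],
    [0,0,0],
    [0,0,0],
    [0,0,0],
    [0,0,0],
    [0,0,0],
  ],
  jaw=[0,0,0,0,0,0,0,0],
)

```text
time: 5.98
tool_pos: [0.5795, 0.0738, 0.099]
tool_rot: [-3.141, -0.0, 1.777]
contact_force: [-4.7, -3.9, 3.0]
opening: 0.0169
grip_force: 25.0
```

>>> apply_moves(
  delta_pos=[
    [0,0,0],
    [0,0,0],
    [0,0,0],
    [0,0,0],
    [0,0,0],
    [0,0,0],
    [0,0,0],
    [0,0,0],
  ],
  dr=[
    [0,0,0],
    [0,0,0],
    [0,0,0],
    [0,0,0],
    [0,0,0],
    [0,0,0],
    [0,0,0],
    [0,0,0],
  ],
  jaw=[0.3,0.3,0,0,0,0,0,0],
)

```text
time: 6.65
tool_pos: [0.5797, 0.0728, 0.098]
tool_rot: [-3.14, -0.0, 1.776]
contact_force: [-4.2, -1.3, 2.3]
opening: 0.0168
grip_force: 25.0
```

>>> apply_moves(
  delta_pos=[
    [-0.006,0.013,0.009],
    [-0.009,0.026,0.016],
    [-0.014,0.053,0.029],
    [-0.017,0.067,0.034],
    [-0.02,0.081,0.038],
    [-0.023,0.096,0.042],
    [-0.026,0.11,0.045],
    [-0.026,0.11,0.045],
  ],
  dr=[
    [0,0,0],
    [0,0,0],
    [0,0,0],
    [0,0,0],
    [0,0,0],
    [0,0,0],
    [0,0,0],
    [0,0,0],
  ],
  jaw=[0,0,0,0,0,0,0,0],
)

```text
time: 7.32
tool_pos: [0.5703, 0.1183, 0.1169]
tool_rot: [3.139, -0.0, 1.777]
contact_force: [4.9, 0.9, -1.1]
opening: 0.017
grip_force: 25.0
```

>>> apply_moves(
  delta_pos=[
    [0,0,0],
    [0,0,0],
    [0,0,0],
    [0,0,0],
    [0,0,0],
    [0,0,0],
    [0,0,0],
    [0,0,0],
  ],
  dr=[
    [0,0,0],
    [0,0,0],
    [0,0,0],
    [0,0,0],
    [0,0,0],
    [0,0,0],
    [0,0,0],
    [0,0,0],
  ],
  jaw=[0.3,0.3,0,0,0,0,0,0],
)

```text
time: 7.98
tool_pos: [0.5706, 0.117, 0.1161]
tool_rot: [3.14, -0.0, 1.775]
contact_force: [4.9, 2.4, -3.4]
opening: 0.0168
grip_force: 25.0
```

>>> apply_moves(
  delta_pos=[
    [-0.003,0.014,0.003],
    [-0.006,0.029,0.004],
    [-0.01,0.044,0.005],
    [-0.013,0.059,0.005],
    [-0.016,0.074,0.004],
    [-0.019,0.089,0.003],
    [-0.025,0.118,-0.002],
    [-0.025,0.118,-0.002],
  ],
  dr=[
    [0,0,0],
    [0,0,0],
    [0,0,0],
    [0,0,0],
    [0,0,0],
    [0,0,0],
    [0,0,0],
    [0,0,0],
  ],
  jaw=[0,0,0,0,0,0,0,0],
)

```text
time: 8.65
tool_pos: [0.5607, 0.1649, 0.1156]
tool_rot: [3.139, 0.0, 1.776]
contact_force: [5.2, 1.9, -0.8]
opening: 0.017
grip_force: 25.0
```

>>> apply_moves(
  delta_pos=[
    [0,0,0],
    [0,0,0],
    [0,0,0],
    [0,0,0],
    [0,0,0],
    [0,0,0],
    [0,0,0],
    [0,0,0],
  ],
  dr=[
    [0,0,0],
    [0,0,0],
    [0,0,0],
    [0,0,0],
    [0,0,0],
    [0,0,0],
    [0,0,0],
    [0,0,0],
  ],
  jaw=[0.3,0.3,0,0,0,0,0,0],
)

```text
time: 9.32
tool_pos: [0.5609, 0.164, 0.1153]
tool_rot: [3.139, -0.0, 1.775]
contact_force: [6.0, 0.7, -3.3]
opening: 0.0166
grip_force: 25.0
```

>>> apply_moves(
  delta_pos=[
    [-0.003,0.015,-0.004],
    [-0.006,0.029,-0.008],
    [-0.009,0.043,-0.013],
    [-0.012,0.057,-0.019],
    [-0.014,0.07,-0.025],
    [-0.017,0.083,-0.032],
    [-0.02,0.096,-0.04],
    [-0.022,0.108,-0.049],
  ],
  dr=[
    [0,0,0],
    [0,0,0],
    [0,0,0],
    [0,0,0],
    [0,0,0],
    [0,0,0],
    [0,0,0],
    [0,0,0],
  ],
  jaw=[0,0,0,0,0,0,0,0],
)

```text
time: 9.98
tool_pos: [0.552, 0.2079, 0.0964]
tool_rot: [3.139, -0.0, 1.776]
contact_force: [3.4, 0.3, 3.8]
opening: 0.0169
grip_force: 25.0
```

>>> apply_moves(
  delta_pos=[
    [0,0,0],
    [0,0,0],
    [0,0,0],
    [0,0,0],
    [0,0,0],
    [0,0,0],
    [0,0,0],
    [0,0,0],
  ],
  dr=[
    [0,0,0],
    [0,0,0],
    [0,0,0],
    [0,0,0],
    [0,0,0],
    [0,0,0],
    [0,0,0],
    [0,0,0],
  ],
  jaw=[0.3,0.3,0,0,0,0,0,0],
)

```text
time: 10.65
tool_pos: [0.552, 0.2073, 0.0956]
tool_rot: [3.14, -0.0, 1.775]
contact_force: [6.2, 1.4, -3.9]
opening: 0.0171
grip_force: 25.0
```

>>> apply_moves(
  delta_pos=[
    [-0.003,0.012,-0.009],
    [-0.005,0.024,-0.019],
    [-0.008,0.035,-0.029],
    [-0.01,0.045,-0.04],
    [-0.01,0.045,-0.04],
    [-0.01,0.045,-0.04],
    [-0.01,0.045,-0.04],
    [-0.01,0.045,-0.04],
  ],
  dr=[
    [0,0,0],
    [0,0,0],
    [0,0,0],
    [0,0,0],
    [0,0,0],
    [0,0,0],
    [0,0,0],
    [0,0,0],
  ],
  jaw=[0,0,0,0,0,0.4,0.4,0.4],
)

```text
time: 11.32
tool_pos: [0.5463, 0.226, 0.0796]
tool_rot: [-3.141, -0.001, 1.776]
contact_force: [0.3, 4.6, -0.1]
opening: 0.0324
grip_force: 1.6
```

>>> apply_moves(
  delta_pos=[
    [0,0,0.05],
    [0,0,0.15],
    [0,0,0.3],
    [0,0,0.3],
    [0.0,-0.2,0.3],
    [0,-0.4,0.3],
    [0,-0.6,0.3],
    [0,-0.7,0.3],
  ],
  dr=[
    [0,0,0],
    [0,0,0],
    [0,0,0],
    [0,0,0],
    [0,0,0],
    [0,0,0],
    [0,0,0],
    [0,0,0],
  ],
  jaw=[0.6,0.6,0.6,0.6,0.6,0.6,0.6,0.6],
)

```text
time: 11.98
tool_pos: [0.5457, 0.0568, 0.199]
tool_rot: [-3.139, 0.0, 1.777]
contact_force: [0.9, -0.7, -0.0]
opening: 0.0548
grip_force: 0.0
```

Run:
```python
from h import *
print(telemetry.observe()["tool_pos"])
snap("wrist","w3")
print(telemetry.observe()["tool_pos"])
```

```text
[0.5457082  0.05677575 0.19899106]
[0.54606283 0.04908667 0.19888901]
```

View pics/w3.png

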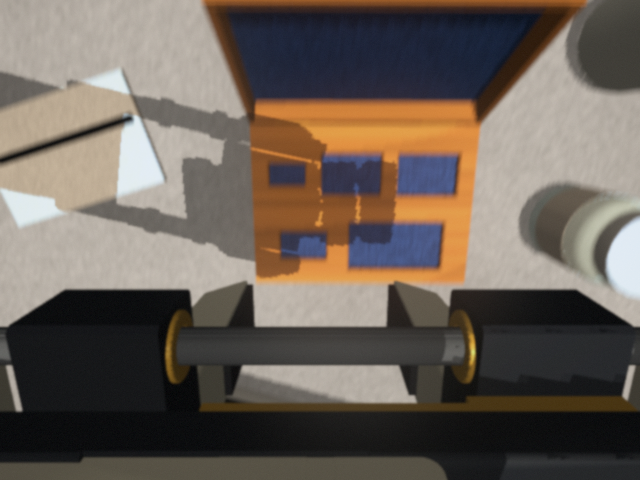

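The wrist view shows the open case. The pockets are 50 at (287,174), 200 at (352,174) and (428,174), 100 at (303,245) and 500 at (395,246). I'll move back slightly so the arm is at rest, then measure the pockets by felt segmentation.

>>> apply_moves(
  delta_pos=[
    [0,0.25,0],
    [0,0.25,0],
    [0,0.25,0],
    [0,0.25,0],
    [0,0.25,0],
    [0,0.25,0],
  ],
  dr=[
    [0,0,0],
    [0,0,0],
    [0,0,0],
    [0,0,0],
    [0,0,0],
    [0,0,0],
  ],
  jaw=[0.9,0.9,0.9,0.9,0.9,0.9],
)

```text
time: 12.53
tool_pos: [0.5466, 0.1578, 0.1992]
tool_rot: [-3.14, 0.001, 1.776]
contact_force: [0.5, 0.6, 0.6]
opening: 0.0824
grip_force: 0.0
```

```bash
cat > pk.py <<'E'
from h import *
import sys
W,im=snap("wrist",sys.argv[1])
st=telemetry.observe(); print(st["tool_pos"],st["qvel"].round(3).max())
v=np.load("case.npy")[:3]
b,g,r=[im[:,:,i].astype(int) for i in range(3)]
m=((b>r+12)).astype(np.uint8); m=cv2.morphologyEx(m,cv2.MORPH_OPEN,np.ones((3,3)))
cs,_=cv2.findContours(m,cv2.RETR_EXTERNAL,cv2.CHAIN_APPROX_NONE)
for c in cs:
    if 300<cv2.contourArea(c)<12000:
        P=unproj(W,c[:,0,:].astype(float),.035)[:,:2]
        (cx,cy),(a,bb),an=cv2.minAreaRect((P*1000).astype(np.float32))
        box=cv2.boxPoints(((cx,cy),(a,bb),an)); 
        e=max([box[1]-box[0],box[2]-box[1]],key=np.linalg.norm); ang=np.degrees(np.arctan2(e[1],e[0]))%180
        R2=np.array([[np.cos(v[2]),np.sin(v[2])],[-np.sin(v[2]),np.cos(v[2])]])
        print(c[:,0].mean(0).round(),"world",round(cx,1),round(cy,1),"size",round(min(a,bb),1),round(max(a,bb),1),"ang",round(ang,1),"case",(R2@(np.array([cx,cy])-v[:2]*1000)).round(1))
E
python3 pk.py w4
```

```text
[0.54675573 0.15747777 0.19931035] 0.004
[266. 279.] world 511.7 84.2 size 15.7 28.4 ang 10.3 case [28.6 66.8]
[397. 279.] world 628.1 108.4 size 31.1 48.3 ang 11.7 case [ 28.6 -52.1]
[326. 279.] world 565.2 95.4 size 31.1 48.4 ang 11.7 case [28.7 12.2]
[ 74. 270.] world 337.8 60.9 size 44.0 140.3 ang 11.7 case [ 41.1 241.8]
[ 25. 241.] world 294.6 79.7 size 20.1 58.9 ang 28.9 case [ 68.3 280.3]
[618. 171.] world 791.0 239.9 size 29.3 88.5 ang 113.3 case [ 124.2 -238.3]
```

>>> apply_moves(
  delta_pos=[
    [0,-0.25,0],
    [0,-0.25,0],
    [0,-0.25,0],
    [0,-0.25,0],
    [0,-0.25,0],
    [0,-0.25,0],
    [0,-0.25,0],
    [0,-0.25,0],
  ],
  dr=[
    [0,0,0],
    [0,0,0],
    [0,0,0],
    [0,0,0],
    [0,0,0],
    [0,0,0],
    [0,0,0],
    [0,0,0],
  ],
  jaw=[0.9,0.9,0.9,0.9,0.9,0.9,0.9,0.9],
)

```text
time: 13.25
tool_pos: [0.5469, 0.0595, 0.1997]
tool_rot: [3.142, -0.0, 1.777]
contact_force: [0.2, -0.9, -0.0]
opening: 0.0828
grip_force: 0.0
```

```bash
sed -i 's/b>r+12/b>r/; s/m=cv2.morphologyEx.*$//' pk.py; python3 pk.py w5
python3 - <<'E'
from h import *
im=cv2.imread("pics/w5.png"); save(im,"w5c",(230,0,490,190),3)
E
```

```text
[0.54695649 0.05944074 0.19973091] 0.001
[515. 442.] world 814.7 -139.7 size 82.1 233.1 ang 11.8 case [-252.3 -184.4]
[302. 244.] world 537.2 25.2 size 22.3 38.7 ang 11.8 case [-34.3  53.8]
[392. 244.] world 616.7 41.6 size 40.9 80.9 ang 11.8 case [-34.5 -27.3]
[585. 321.] world 812.4 6.9 size 99.8 184.7 ang 113.4 case [-108.3 -211.9]
[ 28. 206.] world 299.0 15.4 size 33.9 43.9 ang 28.9 case [  4.5 289. ]
[285. 174.] world 511.6 83.8 size 16.1 29.1 ang 11.8 case [28.2 67. ]
[425. 174.] world 627.9 107.4 size 32.2 48.9 ang 11.8 case [ 27.7 -51.7]
[349. 173.] world 564.8 94.7 size 33.0 49.0 ang 11.8 case [28.1 12.7]
[ 90. 146.] world 341.8 52.6 size 58.5 126.0 ang 28.6 case [ 32.2 239.5]
[108.  82.] world 357.3 129.5 size 16.5 36.1 ang 178.1 case [104.4 208.7]
```

View pics/w5c.png

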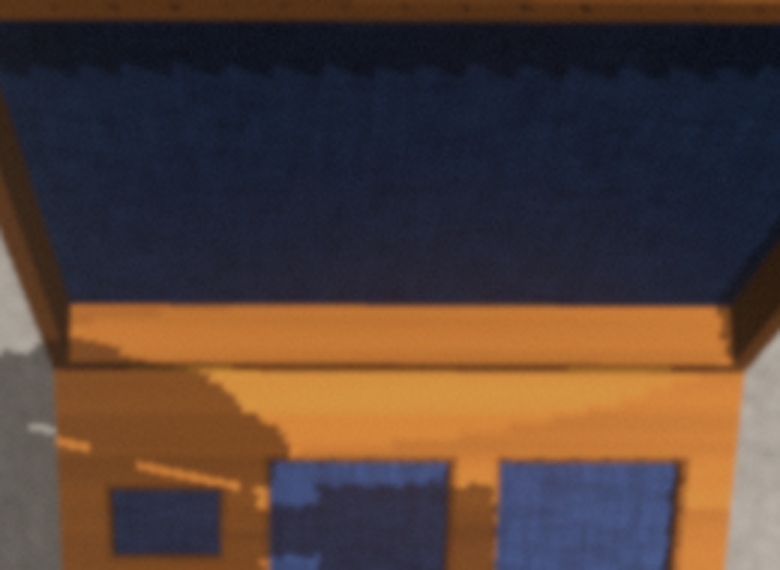

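Measured pocket sizes are consistent with the given ones, about 1 px of inset each and angle 11.8°, matching the case yaw. The lid stands open. Next I'll look at the weights with the wrist camera.

>>> apply_moves(
  delta_pos=[
    [-0.05,-0.1,0.13],
    [-0.05,-0.2,0.13],
    [-0.05,-0.3,0.13],
    [-0.05,-0.4,0.13],
    [-0.05,-0.5,0.13],
    [-0.05,-0.6,0.13],
    [-0.05,-0.7,0.13],
    [-0.05,-0.8,0.13],
  ],
  dr=[
    [0,0,0],
    [0,0,0],
    [0,0,0],
    [0,0,0],
    [0,0,0],
    [0,0,0],
    [0,0,0],
    [0,0,0],
  ],
  jaw=[0.9,0.9,0.9,0.9,0.9,0.9,0.9,0.9],
)

```text
time: 13.97
tool_pos: [0.527, -0.2555, 0.2519]
tool_rot: [3.141, 0.0, 1.777]
contact_force: [0.9, 0.4, 0.4]
opening: 0.0828
grip_force: 0.0
```

>>> apply_moves(
  delta_pos=[
    [0,-0.1,0],
    [0,-0.1,0],
    [0,-0.1,0],
    [0,-0.1,0],
    [0,-0.1,0],
    [0,-0.1,0],
  ],
  dr=[
    [0,0,0],
    [0,0,0],
    [0,0,0],
    [0,0,0],
    [0,0,0],
    [0,0,0],
  ],
  jaw=[0.9,0.9,0.9,0.9,0.9,0.9],
)

```text
time: 14.47
tool_pos: [0.5275, -0.2926, 0.2521]
tool_rot: [3.141, 0.0, 1.778]
contact_force: [0.2, -0.1, -0.1]
opening: 0.0824
grip_force: 0.0
```

Run:
```python
from h import *
W,im=snap("wrist","w6"); print(telemetry.observe()["tool_pos"])
```

```text
[ 0.52746486 -0.29271813  0.252141  ]
```

View pics/w6.png

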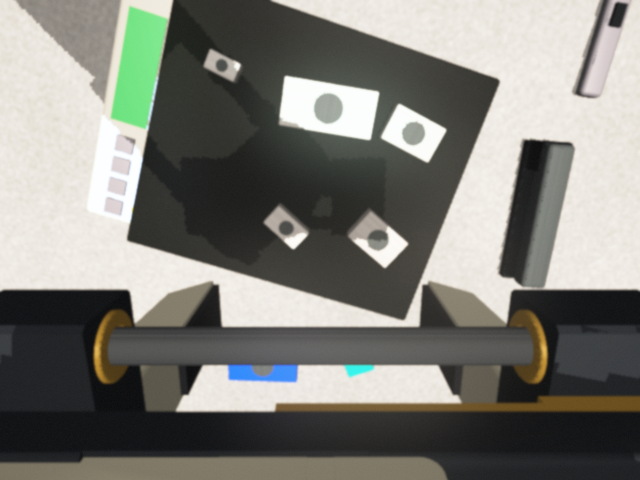

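The wrist view has all five steel weights on the platter: w50 (222,65), w500 (328,107), a 200 g at (413,133), w100 (286,227) and a 200 g at (378,238). The blue and turquoise look-alikes are off the scale at rows near 370. Now I'll measure the poses by segmentation.

```bash
cat > wt.py <<'E'
from h import *
DIM={"w50":(16,28,14),"w500":(40,80,20),"w200":(32,48,16.5),"w100":(22,38,15.5)}
def weights(W,im,thr=85,rmax=300):
    g=im.max(2); m=(g>thr).astype(np.uint8); out=[]
    cs,_=cv2.findContours(m,cv2.RETR_EXTERNAL,cv2.CHAIN_APPROX_NONE)
    for c in cs:
        if not 150<cv2.contourArea(c)<9000 or c[:,0,1].max()>rmax: continue
        px=c[:,0,:].astype(float); best=None
        for n,d in DIM.items():
            P=unproj(W,px,.055+d[2]/1000)[:,:2]*1000
            (cx,cy),(a,b),an=cv2.minAreaRect(P.astype(np.float32)); s=sorted((a,b))
            er=abs(s[0]-d[0])+abs(s[1]-d[1])
            if best is None or er<best[0]:
                bx=cv2.boxPoints(((cx,cy),(a,b),an)); e=max([bx[1]-bx[0],bx[2]-bx[1]],key=np.linalg.norm)
                best=(er,n,px.mean(0).round(),(round(cx,1),round(cy,1)),np.round(s,1),round(float(np.degrees(np.arctan2(e[1],e[0]))%180),1))
        if best[0]<12: out.append(best)
    return out
E
python3 - <<'E'
from wt import *
im=cv2.imread("pics/w6_raw.png"); W=cam("wrist")
for thr in(70,100):
    for o in weights(W,im,thr): print(thr,*o)
E
```

```text
70 6.655998229980469 w100 [286. 227.] (501.4, -318.6) [25.8 40.8] 146.5
70 4.510576248168945 w50 [222.  65.] (423.5, -192.9) [17.4 31.1] 166.2
100 4.342567443847656 w200 [378. 239.] (586.6, -312.7) [34.3 50. ] 150.6
100 3.1712379455566406 w100 [286. 227.] (501.1, -319.0) [23.9 39.2] 147.5
100 5.051025390625 w200 [413. 133.] (593.3, -213.5) [34.2 50.8] 165.2
100 4.92803955078125 w500 [328. 107.] (517.1, -208.7) [42.5 82.5] 2.9
100 1.2800941467285156 w50 [222.  65.] (423.0, -192.6) [16.3 28.9] 166.1
```

All five are found with matching sizes, each read about 2 mm large because a side face is included. To pin down the finger length I'll touch an empty patch of platter at (0.53, -0.265) with closed fingers.

>>> apply_moves(
  delta_pos=[
    [0,0.07,-0.1],
    [0,0.07,-0.2],
    [0,0.07,-0.3],
    [0,0.07,-0.4],
    [0,0.07,-0.5],
    [0,0.07,-0.53],
    [0,0.07,-0.53],
    [0,0.07,-0.53],
  ],
  dr=[
    [0,0,0],
    [0,0,0],
    [0,0,0],
    [0,0,0],
    [0,0,0],
    [0,0,0],
    [0,0,0],
    [0,0,0],
  ],
  jaw=[0,0,0,0,0,0,0,0],
)

```text
time: 15.18
tool_pos: [0.5274, -0.2656, 0.0399]
tool_rot: [-3.141, -0.0, 1.777]
contact_force: [0.2, -0.6, 0.7]
opening: 0.0335
grip_force: 0.0
```

>>> apply_moves(
  delta_pos=[
    [0,0,-0.004],
    [0,0,-0.008],
    [0,0,-0.012],
    [0,0,-0.016],
    [0,0,-0.02],
    [0,0,-0.024],
    [0,0,-0.024],
    [0,0,-0.024],
  ],
  dr=[
    [0,0,0],
    [0,0,0],
    [0,0,0],
    [0,0,0],
    [0,0,0],
    [0,0,0],
    [0,0,0],
    [0,0,0],
  ],
  jaw=[0,0,0,0,0,0,0,0],
)

```text
time: 15.85
tool_pos: [0.5269, -0.2662, 0.03]
tool_rot: [-3.142, -0.0, 1.776]
contact_force: [-0.4, 0.6, 0.0]
opening: 0.0007
grip_force: 0.0
```

>>> apply_moves(
  delta_pos=[
    [0,0,-0.004],
    [0,0,-0.008],
    [0,0,-0.012],
    [0,0,-0.014],
    [0,0,-0.016],
    [0,0,-0.018],
    [0,0,-0.018],
    [0,0,-0.018],
  ],
  dr=[
    [0,0,0],
    [0,0,0],
    [0,0,0],
    [0,0,0],
    [0,0,0],
    [0,0,0],
    [0,0,0],
    [0,0,0],
  ],
  jaw=[0,0,0,0,0,0,0,0],
)

```text
time: 16.52
tool_pos: [0.527, -0.2662, 0.0229]
tool_rot: [3.142, -0.0, 1.776]
contact_force: [-1.1, 0.2, -0.1]
opening: 0.0006
grip_force: 0.0
```

>>> apply_moves(
  delta_pos=[
    [0,0,-0.004],
    [0,0,-0.006],
    [0,0,-0.008],
    [0,0,-0.01],
    [0,0,-0.01],
    [0,0,-0.01],
  ],
  dr=[
    [0,0,0],
    [0,0,0],
    [0,0,0],
    [0,0,0],
    [0,0,0],
    [0,0,0],
  ],
  jaw=[0,0,0,0,0,0],
)

```text
time: 17.02
tool_pos: [0.5273, -0.2664, 0.0225]
tool_rot: [3.14, 0.002, 1.776]
contact_force: [-8.1, 5.3, 24.9]
opening: -0.0001
grip_force: 12.7
```

>>> apply_moves(
  delta_pos=[
    [0,0,-0.003],
    [0,0,-0.006],
    [0,0,-0.008],
    [0,0,-0.01],
    [0,0,-0.01],
    [0,0,-0.01],
  ],
  dr=[
    [0,0,0],
    [0,0,0],
    [0,0,0],
    [0,0,0],
    [0,0,0],
    [0,0,0],
  ],
  jaw=[0,0,0,0,0,0],
)

```text
time: 17.52
tool_pos: [0.5274, -0.2665, 0.0223]
tool_rot: [3.139, 0.003, 1.776]
contact_force: [-16.7, 9.3, 53.2]
opening: 0.0005
grip_force: 26.4
```

Contact came at reported z=0.0225 on the 55 mm platter, so fingertip z = reported + 0.0325 m. I'll start with w500. Its right end is close to a 200 g, so I'll close across its short side, which means turning the tool by +1.416 rad.

>>> apply_moves(
  delta_pos=[
    [0,0,0.05],
    [0,0,0.15],
    [-0.026,0.144,0.29],
    [-0.026,0.144,0.29],
    [-0.026,0.144,0.29],
    [-0.026,0.144,0.29],
    [-0.026,0.144,0.29],
  ],
  dr=[
    [0,0,0],
    [0,0,0],
    [0,0,0.4],
    [0,0,0.6],
    [0,0,0.8],
    [0,0,1],
    [0,0,1],
  ],
  jaw=[0,0,0.2,0.7,0.7,0.7,0.7],
)

```text
time: 18.1
tool_pos: [0.5169, -0.2083, 0.1319]
tool_rot: [3.141, 0.002, 2.281]
contact_force: [0.2, -0.0, 0.4]
opening: 0.0289
grip_force: 0.0
```

>>> apply_moves(
  delta_pos=[
    [0,0,0],
    [0,0,0],
    [0,0,0],
    [0,0,0],
    [0,0,0],
  ],
  dr=[
    [0,0,1],
    [0,0,1],
    [0,0,1],
    [0,0,1],
    [0,0,1],
  ],
  jaw=[0.7,0.7,0.7,0.7,0.7],
)

```text
time: 18.52
tool_pos: [0.5164, -0.2088, 0.1304]
tool_rot: [3.141, -0.001, 2.776]
contact_force: [-1.3, -0.1, -1.0]
opening: 0.0614
grip_force: 0.0
```

>>> apply_moves(
  delta_pos=[
    [0,0,0],
    [0,0,0],
    [0,0,0],
    [0,0,0],
    [0,0,0],
    [0,0,0],
  ],
  dr=[
    [0,0,0.832],
    [0,0,0.832],
    [0,0,0.832],
    [0,0,0.832],
    [0,0,0.832],
    [0,0,0.832],
  ],
  jaw=[0.7,0.7,0.7,0.7,0.7,0.7],
)

```text
time: 19.02
tool_pos: [0.5165, -0.2087, 0.1307]
tool_rot: [3.141, -0.0, -3.098]
contact_force: [-0.5, 0.9, 0.1]
opening: 0.0646
grip_force: 0.0
```

>>> apply_moves(
  delta_pos=[
    [0,0,-0.1],
    [0,0,-0.2],
    [0,0,-0.248],
    [0,0,-0.248],
    [0,0,-0.248],
    [0,0,-0.248],
    [0,0,-0.248],
    [0,0,-0.248],
  ],
  dr=[
    [0,0,0.014],
    [0,0,0.014],
    [0,0,0.014],
    [0,0,0.014],
    [0,0,0.014],
    [0,0,0.014],
    [0,0,0.014],
    [0,0,0.014],
  ],
  jaw=[0.7,0.7,0.7,0.7,0,0,0,0],
  force=40,
)

```text
time: 19.68
tool_pos: [0.5177, -0.209, 0.0335]
tool_rot: [-3.14, 0.003, -3.085]
contact_force: [-0.0, 5.5, 4.0]
opening: 0.0423
grip_force: 2.8
```

>>> apply_moves(
  delta_pos=[
    [0,0,0],
    [0,0,0],
    [0,0,0],
    [0,0,0],
  ],
  dr=[
    [0,0,0],
    [0,0,0],
    [0,0,0],
    [0,0,0],
  ],
  jaw=[0,0,0,0],
)

```text
time: 20.02
tool_pos: [0.5175, -0.2085, 0.0334]
tool_rot: [-3.141, 0.002, -3.085]
contact_force: [0.0, 3.5, 6.6]
opening: 0.0395
grip_force: 40.0
```

w500 is held at 39.5 mm with 40 N. Lift and carry.

>>> apply_moves(
  delta_pos=[
    [0,0,0.08],
    [0,0,0.16],
    [0,0,0.22],
    [0.05,0.1,0.22],
    [0.1,0.2,0.22],
    [0.14,0.3,0.22],
    [0.18,0.4,0.22],
    [0.22,0.5,0.22],
  ],
  dr=[
    [0,0,0],
    [0,0,0],
    [0,0,0],
    [0,0,0.1],
    [0,0,0.2],
    [0,0,0.298],
    [0,0,0.298],
    [0,0,0.298],
  ],
  jaw=[0,0,0,0,0,0,0,0],
)

```text
time: 20.68
tool_pos: [0.6008, -0.0165, 0.1196]
tool_rot: [3.142, -0.001, -2.936]
contact_force: [1.0, -0.5, -4.9]
opening: 0.0396
grip_force: 40.0
```

>>> apply_moves(
  delta_pos=[
    [0.031,0.123,0],
    [0.031,0.123,0],
    [0.031,0.123,0],
    [0.031,0.123,0],
    [0.031,0.123,0],
    [0.031,0.123,0],
  ],
  dr=[
    [0,0,0],
    [0,0,0],
    [0,0,0],
    [0,0,0],
    [0,0,0],
    [0,0,0],
  ],
  jaw=[0,0,0,0,0,0],
)

```text
time: 21.18
tool_pos: [0.6128, 0.0295, 0.1197]
tool_rot: [-3.141, -0.001, -2.937]
contact_force: [0.4, -1.1, -4.6]
opening: 0.0393
grip_force: 40.0
```

>>> apply_moves(
  delta_pos=[
    [0.013,0.028,0],
    [0.013,0.028,-0.08],
    [0.013,0.028,-0.16],
    [0.013,0.028,-0.22],
    [0.013,0.028,-0.235],
    [0.013,0.028,-0.235],
    [0.013,0.028,-0.235],
  ],
  dr=[
    [0,0,0],
    [0,0,0],
    [0,0,0],
    [0,0,0],
    [0,0,0],
    [0,0,0],
    [0,0,0],
  ],
  jaw=[0,0,0,0,0,0,0],
)

```text
time: 21.77
tool_pos: [0.6194, 0.0418, 0.0268]
tool_rot: [-3.141, 0.002, -2.936]
contact_force: [0.1, -0.0, -4.8]
opening: 0.0394
grip_force: 40.0
```

Run:
```python
from h import *
st=telemetry.observe(); print(st["tool_pos"],st["tool_rot"])
W,im=snap("wrist","w7")
# project expected pocket mouth corners and weight bottom/top corners
g=im; cv2.imwrite("pics/w7c.png",g)
```

```text
[0.61939202 0.04183287 0.02682759] [-3.14129666e+00  1.61492170e-03 -2.93610158e+00]
```

View pics/w7c.png

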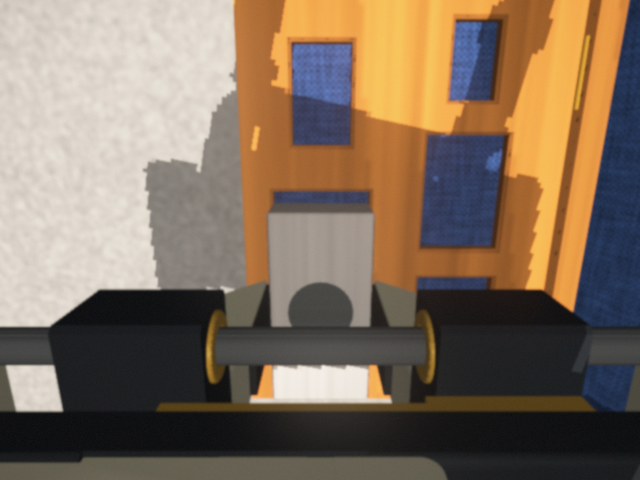

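The view shows the held w500 over its pocket. The pocket mouth spans columns 273–371 at row 192, the weight spans 268–373 (centre about 320.5), and its far top edge is at row 205. Laterally it is within 1 mm. I'll compute the lengthwise offset.

Run:
```python
from h import *
W=cam("wrist"); st=telemetry.observe(); t=st["tool_pos"]; T=R.from_euler('xyz',st["tool_rot"]).as_matrix()
def tool(px,z): return ((unproj(W,px,z)-t)@T[:,:]*1000)[:,:2].round(1)
zb=t[2]+.0216
im=cv2.imread("pics/w7_raw.png"); print(im[184:216:1,322].tolist())
for r in (189,190,191,192): print("pocket far edge",r,tool([322,r],.035))
for r in (203,204,205): print("top edge",r,tool([320,r],zb+.02))
for r in (210,212,214): print("bot edge",r,tool([320,r],zb))
print("pocket sides",tool([[273,200],[371,200]],.035),"100 far/near/sides",tool([[322,40],[322,145],[290,92],[354,92]],.035))
```

```text
[[53, 102, 165], [52, 102, 164], [52, 101, 164], [51, 100, 160], [49, 93, 152], [48, 87, 139], [59, 84, 127], [73, 75, 101], [88, 69, 76], [93, 67, 63], [92, 65, 59], [91, 65, 60], [90, 64, 59], [92, 65, 60], [93, 65, 60], [96, 67, 60], [100, 70, 62], [97, 69, 62], [92, 71, 68], [82, 72, 75], [78, 80, 86], [75, 80, 88], [75, 81, 90], [75, 80, 89], [78, 83, 91], [78, 83, 91], [79, 84, 93], [84, 90, 99], [97, 103, 113], [114, 122, 132], [131, 140, 150], [141, 150, 160]]
pocket far edge 189 [[44.2 -0.2]]
pocket far edge 190 [[43.7 -0.2]]
pocket far edge 191 [[43.3 -0.2]]
pocket far edge 192 [[42.8 -0.2]]
top edge 203 [[44.1 -1. ]]
top edge 204 [[43.8 -1. ]]
top edge 205 [[43.4 -1. ]]
bot edge 210 [[37.5 -1. ]]
bot edge 212 [[36.7 -1. ]]
bot edge 214 [[35.8 -1. ]]
pocket sides [[ 39.2 -22.1]
 [ 39.2  21.7]] 100 far/near/sides [[104.6  -0.2]
 [ 63.2  -0.2]
 [ 84.8 -13.5]
 [ 84.8  13.2]]
```

The dark band (rows 203–212) is the weight's end face, so the weight's far end is at tool x=40.6 and the pocket's far edge is at 43.3. The correction is about 0.9 mm lengthwise and 0.6 mm sideways, i.e. (-1.0, +0.4) mm in world axes. Correct and lower.

>>> apply_moves(
  delta_pos=[
    [-0.0025,0.001,0],
    [-0.0025,0.001,-0.01],
    [-0.0025,0.001,-0.02],
    [-0.0025,0.001,-0.03],
    [-0.0025,0.001,-0.036],
    [-0.0025,0.001,-0.042],
    [-0.0025,0.001,-0.048],
    [-0.0025,0.001,-0.048],
  ],
  dr=[
    [0,0,0],
    [0,0,0],
    [0,0,0],
    [0,0,0],
    [0,0,0],
    [0,0,0],
    [0,0,0],
    [0,0,0],
  ],
  jaw=[0,0,0,0,0,0,0,0],
)

```text
time: 22.48
tool_pos: [0.6174, 0.0426, 0.0066]
tool_rot: [3.141, 0.0, -2.935]
contact_force: [-0.8, -0.9, -4.5]
opening: 0.0394
grip_force: 40.0
```

It went in without contact force. Set it down and release.

>>> apply_moves(
  delta_pos=[
    [0,0,-0.003],
    [0,0,-0.003],
    [0,0,-0.003],
    [0,0,-0.003],
    [0,0,-0.003],
    [0,0,-0.003],
    [0,0,0.1],
    [0,0,0.2],
  ],
  dr=[
    [0,0,0],
    [0,0,0],
    [0,0,0],
    [0,0,0],
    [0,0,0],
    [0,0,0],
    [0,0,0],
    [0,0,0],
  ],
  jaw=[0,0,0.52,0.52,0.52,0.52,0.52,0.52],
)

```text
time: 23.15
tool_pos: [0.6155, 0.0426, 0.0849]
tool_rot: [3.14, -0.006, -2.935]
contact_force: [1.0, 0.3, 1.0]
opening: 0.0478
grip_force: 0.0
```

>>> apply_moves(
  delta_pos=[
    [0,-0.1,0.2],
    [0,-0.2,0.2],
    [0,-0.3,0.2],
    [0,-0.4,0.2],
    [0,-0.5,0.2],
    [0,-0.6,0.2],
    [0,-0.7,0.2],
    [0,-0.8,0.2],
  ],
  dr=[
    [0,0,-0.25],
    [0,0,-0.5],
    [0,0,-0.75],
    [0,0,-1],
    [0,0,-1],
    [0,0,-1],
    [0,0,-1],
    [0,0,-1],
  ],
  jaw=[0.52,0.7,0.8,0.8,0.8,0.8,0.8,0.8],
)

```text
time: 23.82
tool_pos: [0.6172, -0.2605, 0.1668]
tool_rot: [3.142, 0.001, 2.848]
contact_force: [1.0, 0.5, -0.3]
opening: 0.0733
grip_force: 0.0
```

>>> apply_moves(
  delta_pos=[
    [-0.15,0,0],
    [-0.15,0,0],
    [-0.15,0,0],
    [-0.15,0,0],
    [-0.15,0,0],
    [-0.15,0,0],
  ],
  dr=[
    [0,0,-0.25],
    [0,0,-0.5],
    [0,0,-0.75],
    [0,0,-1],
    [0,0,-1],
    [0,0,-1],
  ],
  jaw=[0.8,0.8,0.8,0.8,0.8,0.8],
)

```text
time: 24.32
tool_pos: [0.5575, -0.2585, 0.1665]
tool_rot: [3.141, 0.0, 2.352]
contact_force: [0.0, -0.0, 0.3]
opening: 0.0734
grip_force: 0.0
```

>>> apply_moves(
  delta_pos=[
    [0,0,0],
    [0,0,0],
    [0,0,0],
    [0,0,0],
    [0,0,0],
    [0,0,0],
    [0,0,0],
    [0,0,0],
  ],
  dr=[
    [0,0,-0.25],
    [0,0,-0.5],
    [0,0,-0.75],
    [0,0,-1],
    [0,0,-1],
    [0,0,-1],
    [0,0,-1],
    [0,0,-1],
  ],
  jaw=[0.8,0.8,0.8,0.8,0.8,0.8,0.8,0.8],
)

```text
time: 24.98
tool_pos: [0.5574, -0.2583, 0.1665]
tool_rot: [3.142, 0.0, 1.852]
contact_force: [-1.0, -0.3, 0.6]
opening: 0.0736
grip_force: 0.0
```

Run:
```python
from wt import *
W,im=snap("wrist","w8"); print(telemetry.observe()["tool_pos"],telemetry.observe()["tool_rot"])
for o in weights(W,im,100): print(*o)
```

```text
[ 0.5574567  -0.25832789  0.16649222] [3.14145764e+00 5.24113735e-05 1.85067115e+00]
2.42681884765625 w200 [388. 180.] (593.6, -212.9) [32.7 49.7] 165.1
2.6750259399414062 w50 [148.  78.] (422.7, -192.6) [17.3 29.3] 165.6
```

>>> apply_moves(
  delta_pos=[
    [0.092,0.114,-0.1],
    [0.092,0.114,-0.1],
    [0.092,0.114,-0.1],
    [0.092,0.114,-0.1],
    [0.092,0.114,-0.1],
    [0.092,0.114,-0.1],
  ],
  dr=[
    [0,0,-0.25],
    [0,0,-0.5],
    [0,0,-0.75],
    [0,0,-1],
    [0,0,-1],
    [0,0,-1],
  ],
  jaw=[0.8,0.8,0.8,0.8,0.8,0.8],
)

```text
time: 25.53
tool_pos: [0.5942, -0.2128, 0.1265]
tool_rot: [3.141, 0.0, 1.353]
contact_force: [-0.2, -0.3, 0.7]
opening: 0.0739
grip_force: 0.0
```

>>> apply_moves(
  delta_pos=[
    [0,0,-0.08],
    [0,0,-0.16],
    [0,0,-0.235],
    [0,0,-0.235],
    [0,0,-0.235],
    [0,0,-0.235],
    [0,0,-0.235],
    [0,0,-0.235],
  ],
  dr=[
    [0,0,-0.08],
    [0,0,-0.08],
    [0,0,-0.08],
    [0,0,-0.08],
    [0,0,-0.08],
    [0,0,-0.08],
    [0,0,-0.08],
    [0,0,-0.08],
  ],
  jaw=[0.8,0.8,0.8,0.8,0,0,0,0],
)

```text
time: 26.2
tool_pos: [0.5953, -0.2134, 0.0348]
tool_rot: [3.138, 0.001, 1.308]
contact_force: [-1.7, 1.1, 0.9]
opening: 0.0513
grip_force: 1.2
```

>>> apply_moves(
  delta_pos=[
    [0,0,0],
    [0,0,0],
    [0,0,0],
    [0,0,0],
  ],
  dr=[
    [0,0,0],
    [0,0,0],
    [0,0,0],
    [0,0,0],
  ],
  jaw=[0,0,0,0],
)

```text
time: 26.53
tool_pos: [0.5948, -0.2132, 0.0345]
tool_rot: [3.139, 0.001, 1.308]
contact_force: [-1.9, 0.6, 7.5]
opening: 0.047
grip_force: 40.0
```

>>> apply_moves(
  delta_pos=[
    [0,0,0.08],
    [0,0,0.16],
    [0,0.05,0.22],
    [-0.01,0.15,0.22],
    [-0.02,0.25,0.22],
    [-0.03,0.35,0.22],
    [-0.04,0.45,0.22],
    [-0.05,0.55,0.22],
  ],
  dr=[
    [0,0,0],
    [0,0,0],
    [0,0,0.2],
    [0,0,0.4],
    [0,0,0.6],
    [0,0,0.8],
    [0,0,0.936],
    [0,0,0.936],
  ],
  jaw=[0,0,0,0,0,0,0,0],
)

```text
time: 27.2
tool_pos: [0.5737, 0.009, 0.1211]
tool_rot: [3.141, 0.0, 1.779]
contact_force: [0.8, 0.7, -1.6]
opening: 0.0471
grip_force: 40.0
```

>>> apply_moves(
  delta_pos=[
    [-0.02,0.1,0],
    [-0.023,0.22,0],
    [-0.023,0.22,0],
    [-0.023,0.22,0],
    [-0.023,0.22,0],
    [-0.023,0.22,0],
    [-0.023,0.22,0],
  ],
  dr=[
    [0,0,0],
    [0,0,0],
    [0,0,0],
    [0,0,0],
    [0,0,0],
    [0,0,0],
    [0,0,0],
  ],
  jaw=[0,0,0,0,0,0,0],
)

```text
time: 27.78
tool_pos: [0.5653, 0.0935, 0.1205]
tool_rot: [3.141, 0.0, 1.774]
contact_force: [-1.0, 0.1, -2.4]
opening: 0.0472
grip_force: 40.0
```

>>> apply_moves(
  delta_pos=[
    [0.001,0.0035,-0.08],
    [0.001,0.0035,-0.16],
    [0.001,0.0035,-0.22],
    [0.001,0.0035,-0.24],
    [0.001,0.0035,-0.25],
    [0.001,0.0035,-0.25],
    [0.001,0.0035,-0.25],
  ],
  dr=[
    [0,0,0],
    [0,0,0],
    [0,0,0],
    [0,0,0],
    [0,0,0],
    [0,0,0],
    [0,0,0],
  ],
  jaw=[0,0,0,0,0,0,0],
)

```text
time: 28.37
tool_pos: [0.5666, 0.0962, 0.0219]
tool_rot: [3.139, 0.0, 1.775]
contact_force: [0.7, 0.8, -2.3]
opening: 0.0469
grip_force: 40.0
```

```bash
cat > align.py <<'E'
# expected image positions of pocket mouth & held weight; prints profiles
from h import *
import sys
def run(fn,wd,pd,h,zoff):
    st=telemetry.observe(); t=st["tool_pos"]; T=R.from_euler('xyz',st["tool_rot"]).as_matrix()
    W,im=snap("wrist",fn); zb=t[2]+zoff; print("tcp",t.round(4),st["tool_rot"].round(3),"bottom z",round(zb,4))
    def px(x,y,z): # tool-frame mm offset at world z
        p=t+T@np.array([x/1000,y/1000,0]); p[2]=z; return proj(W,p)[0]
    def tool(p,z): return ((unproj(W,p,z)-t)@T*1000)[0,:2].round(1)
    a=px(pd[0]/2,0,.035); b=px(wd[0]/2,0,zb); c=px(wd[0]/2,0,zb+h)
    print("expect pocket edge",a.round(1),"weight bottom edge",b.round(1),"top edge",c.round(1))
    r0=int(a[1])-10
    for cc in(312,324,332):
        print(cc,[(r0+i,*map(int,im[r0+i,cc])) for i in range(0,int(c[1])-r0+8)])
    return W,im,tool,px,zb
E
python3 - <<'E'
from align import *
W,im,tool,px,zb=run("w9",(32,48),(35,51),.0165,.0205)
for r in(int(px(16.5,0,.035)[1]),):
    for y in(-25.5,25.5):
        q=px(16.5,y,.035); print("side exp",q.round(1)); c0=int(q[0])-10
        print([(c0+i,*map(int,im[int(q[1]),c0+i])) for i in range(20)])
E
```

```text
tcp [0.5666 0.0962 0.0219] [3.139 0.    1.775] bottom z 0.0424
expect pocket edge [319.6 248.9] weight bottom edge [319.6 257.2] top edge [319.6 270.1]
312 [(238, 62, 128, 201), (239, 61, 126, 200), (240, 64, 129, 202), (241, 63, 125, 199), (242, 63, 124, 197), (243, 63, 123, 195), (244, 62, 121, 192), (245, 62, 121, 191), (246, 62, 117, 188), (247, 59, 116, 185), (248, 60, 116, 182), (249, 57, 108, 169), (250, 62, 96, 148), (251, 80, 90, 123), (252, 101, 85, 97), (253, 111, 83, 82), (254, 110, 80, 77), (255, 113, 81, 78), (256, 112, 81, 76), (257, 114, 83, 77), (258, 115, 85, 81), (259, 110, 90, 91), (260, 103, 97, 103), (261, 98, 102, 114), (262, 100, 108, 120), (263, 99, 107, 118), (264, 99, 107, 118), (265, 96, 105, 116), (266, 98, 105, 116), (267, 97, 106, 116), (268, 103, 109, 119), (269, 104, 110, 122), (270, 110, 116, 127), (271, 128, 135, 147), (272, 147, 156, 168), (273, 163, 173, 184), (274, 169, 179, 191), (275, 171, 182, 194), (276, 173, 182, 195), (277, 170, 180, 193)]
324 [(238, 63, 129, 201), (239, 65, 130, 202), (240, 63, 127, 199), (241, 63, 127, 198), (242, 62, 125
[... 1767 characters left out ...]
9, 47, 89, 142), (260, 51, 86, 135), (261, 62, 85, 127), (262, 76, 87, 125), (263, 82, 90, 126), (264, 82, 89, 124), (265, 85, 91, 125), (266, 86, 92, 125), (267, 84, 91, 124), (268, 81, 89, 124), (269, 83, 90, 123), (270, 85, 92, 125), (271, 86, 92, 124)]
side exp [376.4 251. ]
[(366, 61, 102, 159), (367, 62, 102, 158), (368, 63, 101, 159), (369, 62, 102, 158), (370, 62, 103, 160), (371, 57, 101, 160), (372, 58, 104, 164), (373, 54, 101, 162), (374, 57, 104, 164), (375, 58, 105, 166), (376, 57, 109, 174), (377, 60, 117, 186), (378, 63, 121, 192), (379, 61, 120, 191), (380, 62, 120, 193), (381, 62, 121, 193), (382, 62, 122, 192), (383, 62, 122, 193), (384, 61, 121, 192), (385, 63, 121, 193)]
```

The pocket and weight agree across x (both about -0.8 mm in tool x). In y the pocket is about 0.5 mm toward -x. Shift by (-0.6, 0) mm and lower.

>>> apply_moves(
  delta_pos=[
    [-0.0015,0,0],
    [-0.0015,0,-0.008],
    [-0.0015,0,-0.016],
    [-0.0015,0,-0.022],
    [-0.0015,0,-0.028],
    [-0.0015,0,-0.034],
    [-0.0015,0,-0.034],
    [-0.0015,0,-0.034],
  ],
  dr=[
    [0,0,0],
    [0,0,0],
    [0,0,0],
    [0,0,0],
    [0,0,0],
    [0,0,0],
    [0,0,0],
    [0,0,0],
  ],
  jaw=[0,0,0,0,0,0,0,0],
)

```text
time: 29.08
tool_pos: [0.5652, 0.0964, 0.0075]
tool_rot: [3.141, 0.001, 1.776]
contact_force: [-1.4, -1.6, 5.1]
opening: 0.0473
grip_force: 40.0
```

It is on the floor at the expected height (0.0075). Release and go back.

>>> apply_moves(
  delta_pos=[
    [0,0,0],
    [0,0,0],
    [0,0,0],
    [0,0,0],
    [0,0,0.1],
    [0,0,0.2],
    [0,0,0.3],
    [0,-0.1,0.4],
  ],
  dr=[
    [0,0,0],
    [0,0,0],
    [0,0,0],
    [0,0,0],
    [0,0,0],
    [0,0,0],
    [0,0,0],
    [0,0,0],
  ],
  jaw=[0.62,0.62,0.62,0.62,0.62,0.62,0.7,0.75],
)

```text
time: 29.75
tool_pos: [0.5654, 0.0708, 0.1597]
tool_rot: [3.138, -0.001, 1.78]
contact_force: [2.0, 0.6, -0.3]
opening: 0.0657
grip_force: 0.0
```

>>> apply_moves(
  delta_pos=[
    [0,-0.1,0],
    [0,-0.2,0],
    [0,-0.3,0],
    [0,-0.4,0],
    [0,-0.5,0],
    [0,-0.6,0],
    [0,-0.7,0],
    [0,-0.8,0],
  ],
  dr=[
    [0,0,0],
    [0,0,0],
    [0,0,0],
    [0,0,0],
    [0,0,0],
    [0,0,0],
    [0,0,0],
    [0,0,0],
  ],
  jaw=[0.75,0.75,0.75,0.75,0.75,0.75,0.75,0.75],
)

```text
time: 30.42
tool_pos: [0.5644, -0.2547, 0.1562]
tool_rot: [3.142, -0.0, 1.776]
contact_force: [0.7, 0.0, -0.4]
opening: 0.0691
grip_force: 0.0
```

>>> apply_moves(
  delta_pos=[
    [0,-0.1,0],
    [0,-0.12,0],
    [0,-0.12,0],
    [0,-0.12,0],
    [0,-0.12,0],
    [0,-0.12,0],
  ],
  dr=[
    [0,0,0],
    [0,0,0],
    [0,0,0],
    [0,0,0],
    [0,0,0],
    [0,0,0],
  ],
  jaw=[0.75,0.75,0.75,0.75,0.75,0.75],
)

```text
time: 30.92
tool_pos: [0.5651, -0.2989, 0.1566]
tool_rot: [3.141, -0.0, 1.778]
contact_force: [0.7, 0.2, 0.1]
opening: 0.0689
grip_force: 0.0
```

Run:
```python
from wt import *
W,im=snap("wrist","w10"); print(telemetry.observe()["tool_pos"],telemetry.observe()["tool_rot"])
for thr in (85,110,130):
  for o in weights(W,im,thr): print(thr,*o)
```

```text
[ 0.56518854 -0.29903683  0.15662294] [ 3.14135416e+00 -2.14675563e-04  1.77792138e+00]
85 5.1710205078125 w200 [345. 255.] (586.5, -312.2) [34.5 50.7] 150.7
85 4.0891265869140625 w100 [224. 239.] (501.7, -317.6) [25.7 38.4] 148.5
85 2.9812278747558594 w50 [127.  20.] (423.6, -193.1) [16.7 30.3] 165.2
110 2.2624855041503906 w200 [346. 256.] (586.6, -312.7) [33.3 49. ] 151.0
110 0.8018131256103516 w100 [223. 240.] (501.0, -318.7) [22.8 38. ] 148.7
110 0.5251579284667969 w50 [126.  19.] (422.9, -192.9) [16.1 28.4] 165.2
130 1.0613517761230469 w200 [346. 256.] (586.8, -312.8) [32.6 48.5] 150.4
130 0.8045063018798828 w100 [223. 240.] (501.0, -318.7) [21.8 37.4] 148.5
130 0.4709348678588867 w50 [126.  19.] (422.9, -192.8) [15.6 27.9] 164.9
```

>>> apply_moves(
  delta_pos=[
    [0.056,-0.034,-0.08],
    [0.056,-0.034,-0.08],
    [0.056,-0.034,-0.08],
    [0.056,-0.034,-0.08],
    [0.056,-0.034,-0.08],
  ],
  dr=[
    [0,0,-0.25],
    [0,0,-0.5],
    [0,0,-0.75],
    [0,0,-1],
    [0,0,-1],
  ],
  jaw=[0.8,0.8,0.8,0.8,0.8],
)

```text
time: 31.38
tool_pos: [0.5876, -0.3131, 0.1242]
tool_rot: [-3.141, -0.0, 1.273]
contact_force: [0.4, -0.7, -0.1]
opening: 0.0735
grip_force: 0.0
```

>>> apply_moves(
  delta_pos=[
    [0,0,-0.06],
    [0,0,-0.14],
    [0,0,-0.2],
    [0,0,-0.231],
    [0,0,-0.231],
    [0,0,-0.231],
    [0,0,-0.231],
    [0,0,-0.231],
  ],
  dr=[
    [0,0,-0.25],
    [0,0,-0.438],
    [0,0,-0.438],
    [0,0,-0.438],
    [0,0,-0.438],
    [0,0,-0.438],
    [0,0,-0.438],
    [0,0,-0.438],
  ],
  jaw=[0.8,0.8,0.8,0.8,0.8,0,0,0],
)

```text
time: 32.05
tool_pos: [0.5884, -0.3151, 0.0342]
tool_rot: [3.138, 0.0, 1.058]
contact_force: [-0.0, 0.0, -0.1]
opening: 0.0579
grip_force: 0.0
```

>>> apply_moves(
  delta_pos=[
    [0,0,0],
    [0,0,0],
    [0,0,0],
    [0,0,0],
    [0,0,0],
  ],
  dr=[
    [0,0,0],
    [0,0,0],
    [0,0,0],
    [0,0,0],
    [0,0,0],
  ],
  jaw=[0,0,0,0,0],
)

```text
time: 32.47
tool_pos: [0.5874, -0.3146, 0.0334]
tool_rot: [3.14, 0.0, 1.057]
contact_force: [-2.5, 1.4, 7.0]
opening: 0.047
grip_force: 40.0
```

>>> apply_moves(
  delta_pos=[
    [0,0,0.08],
    [0,0,0.16],
    [0,0.05,0.24],
    [0.02,0.15,0.24],
    [0.04,0.25,0.24],
    [0.06,0.35,0.24],
    [0.08,0.45,0.24],
    [0.1,0.55,0.24],
  ],
  dr=[
    [0,0,0],
    [0,0,0],
    [0,0,0.2],
    [0,0,0.4],
    [0,0,0.6],
    [0,0,0.8],
    [0,0,1],
    [0,0,1],
  ],
  jaw=[0,0,0,0,0,0,0,0],
)

```text
time: 33.13
tool_pos: [0.6272, -0.0927, 0.1281]
tool_rot: [3.141, 0.0, 1.562]
contact_force: [1.8, -1.3, -2.5]
opening: 0.0472
grip_force: 40.0
```

>>> apply_moves(
  delta_pos=[
    [0.002,0.1,0],
    [0.002,0.2,0],
    [0.002,0.3,0],
    [0.002,0.4,0],
    [0.002,0.5,0],
    [0.002,0.51,0],
    [0.002,0.51,0],
    [0.002,0.51,0],
  ],
  dr=[
    [0,0,0.2],
    [0,0,0.438],
    [0,0,0.438],
    [0,0,0.438],
    [0,0,0.438],
    [0,0,0.438],
    [0,0,0.438],
    [0,0,0.438],
  ],
  jaw=[0,0,0,0,0,0,0,0],
)

```text
time: 33.8
tool_pos: [0.6279, 0.1094, 0.1278]
tool_rot: [-3.141, 0.001, 1.777]
contact_force: [-0.3, -0.4, -2.5]
opening: 0.0472
grip_force: 40.0
```

>>> apply_moves(
  delta_pos=[
    [0.001,-0.002,-0.08],
    [0.001,-0.002,-0.16],
    [0.001,-0.002,-0.24],
    [0.001,-0.002,-0.26],
    [0.001,-0.002,-0.268],
    [0.001,-0.002,-0.268],
    [0.001,-0.002,-0.268],
  ],
  dr=[
    [0,0,0],
    [0,0,0],
    [0,0,0],
    [0,0,0],
    [0,0,0],
    [0,0,0],
    [0,0,0],
  ],
  jaw=[0,0,0,0,0,0,0],
)

```text
time: 34.38
tool_pos: [0.63, 0.1081, 0.0228]
tool_rot: [3.138, 0.001, 1.775]
contact_force: [-1.0, -0.3, -1.9]
opening: 0.0471
grip_force: 40.0
```

```bash
cat >> align.py <<'E'
def measure(fn,wd,pd,h,zoff,chamf=1.0,rows=None):
    st=telemetry.observe(); t=st["tool_pos"]; T=R.from_euler('xyz',st["tool_rot"]).as_matrix()
    W,im=snap("wrist",fn); zb=t[2]+zoff; print("tcp",t.round(4),st["tool_rot"].round(3),"bottom z",round(zb,4))
    def px(x,y,z):
        p=t+T@np.array([x/1000,y/1000,0]); p[2]=z; return proj(W,p)[0]
    def tool(p,z): return ((unproj(W,p,z)-t)@T*1000)[0,:2].round(2)
    r=im[:,:,2].astype(int)-im[:,:,0]
    for c in(312,320,328):
        a=px(pd[0]/2,0,.035)[1]; z=px(wd[0]/2,0,zb+h)[1]
        col=r[:,c]; i=int(a)-10
        while col[i]>45: i+=1
        e1=i-1+(col[i-1]-45)/(col[i-1]-col[i])
        while col[i]<-0 or i<e1+1: i+=1
        while i<479 and col[i]<0: i+=1
        e2=i
        g=im[:,c].max(1).astype(int); k=int(z)-7+np.argmax(np.diff(g[int(z)-7:int(z)+10])) +.5
        print(c,"pocket x-edge",tool([c,e1],.035)[0]-pd[0]/2,"weight bottom",tool([c,e2],zb)[0]-wd[0]/2,"top",tool([c,k],zb+h)[0]-wd[0]/2)
    for x in(pd[0]/2-2.5,pd[0]/2-1.5):
        o=[]
        for s in(-1,1):
            q=px(x,s*pd[1]/2,.035); row=r[int(round(q[1]))]; c=int(q[0])+s*12
            while row[c]>105: c-=s   # orange -> chamfer/brown
            o.append(tool([c,q[1]],.035)[1])
            while row[c]>45 and abs(c-q[0])<14: c-=s
            o.append(tool([c,q[1]],.035)[1])
        print("y edges chamfer L/R",o[0],o[2],"mid",round((o[0]+o[2])/2,2)," inner",o[1],o[3],"mid",round((o[1]+o[3])/2,2))
E
python3 -c "
from align import *
measure('w11',(32,48),(35,51),.0165,.0216)"
```

```text
tcp [0.63   0.1081 0.0228] [3.138e+00 1.000e-03 1.775e+00] bottom z 0.0444
312 pocket x-edge 0.120000000000001 weight bottom -0.019999999999999574 top 1.0399999999999991
320 pocket x-edge 0.10000000000000142 weight bottom -0.02999999999999936 top 1.0399999999999991
328 pocket x-edge 0.0799999999999983 weight bottom -0.02999999999999936 top 1.0300000000000011
y edges chamfer L/R -27.29 25.51 mid -0.89  inner -25.94 23.7 mid -1.12
y edges chamfer L/R -27.7 25.47 mid -1.12  inner -25.9 23.67 mid -1.11
```

Aligned within about 0.5 mm. Lower.

>>> apply_moves(
  delta_pos=[
    [-0.001,-0.001,0],
    [-0.001,-0.001,-0.01],
    [-0.001,-0.001,-0.02],
    [-0.001,-0.001,-0.026],
    [-0.001,-0.001,-0.032],
    [-0.001,-0.001,-0.038],
    [-0.001,-0.001,-0.039],
    [-0.001,-0.001,-0.039],
  ],
  dr=[
    [0,0,0],
    [0,0,0],
    [0,0,0],
    [0,0,0],
    [0,0,0],
    [0,0,0],
    [0,0,0],
    [0,0,0],
  ],
  jaw=[0,0,0,0,0,0,0,0],
)

```text
time: 35.1
tool_pos: [0.6293, 0.1068, 0.0084]
tool_rot: [3.138, 0.003, 1.776]
contact_force: [-5.0, -7.3, 17.2]
opening: 0.0471
grip_force: 40.0
```

Contact at 2 mm above the floor, with the wall pushing toward -y and -x. I'll relieve it that way and continue down gently.

>>> apply_moves(
  delta_pos=[
    [-0.001,-0.002,0.002],
    [-0.002,-0.004,0.002],
    [-0.002,-0.004,0.002],
    [-0.002,-0.004,-0.001],
    [-0.002,-0.004,-0.003],
    [-0.002,-0.004,-0.003],
  ],
  dr=[
    [0,0,0],
    [0,0,0],
    [0,0,0],
    [0,0,0],
    [0,0,0],
    [0,0,0],
  ],
  jaw=[0,0,0,0,0,0],
)

```text
time: 35.6
tool_pos: [0.6292, 0.1069, 0.0072]
tool_rot: [3.136, 0.001, 1.776]
contact_force: [-1.9, -0.2, 14.8]
opening: 0.0475
grip_force: 40.0
```

>>> apply_moves(
  delta_pos=[
    [0,0,0.001],
    [0,0,0.002],
    [0,0,0.002],
    [0,0,0.002],
    [0,0,0.1],
    [0,0,0.2],
    [0,0,0.3],
    [0,0,0.35],
  ],
  dr=[
    [0,0,0],
    [0,0,0],
    [0,0,0],
    [0,0,0],
    [0,0,0],
    [0,0,0],
    [0,0,0],
    [0,0,0],
  ],
  jaw=[0.62,0.62,0.62,0.62,0.62,0.62,0.62,0.62],
)

```text
time: 36.27
tool_pos: [0.629, 0.1069, 0.1489]
tool_rot: [3.135, 0.001, 1.776]
contact_force: [1.3, 0.0, 0.7]
opening: 0.057
grip_force: 0.0
```

>>> apply_moves(
  delta_pos=[
    [-0.1,0,0.05],
    [-0.15,-0.1,0.1],
    [-0.15,-0.13,0.1],
    [-0.15,-0.13,0.1],
    [-0.15,-0.13,0.1],
    [-0.15,-0.13,0.1],
    [-0.15,-0.13,0.1],
    [-0.15,-0.13,0.1],
  ],
  dr=[
    [0,0,0],
    [0,0,0],
    [0,0,0],
    [0,0,0],
    [0,0,0],
    [0,0,0],
    [0,0,0],
    [0,0,0],
  ],
  jaw=[0.7,0.7,0.7,0.7,0.7,0.7,0.7,0.7],
)

```text
time: 36.93
tool_pos: [0.5671, 0.0556, 0.183]
tool_rot: [-3.14, -0.001, 1.777]
contact_force: [-0.3, -0.4, 0.8]
opening: 0.0644
grip_force: 0.0
```

Run:
```python
from h import *
W,im=snap("wrist","w12"); print(telemetry.observe()["tool_pos"])
save(im,"w12c",(230,100,490,290),3)
```

```text
[0.56718372 0.05550704 0.18315483]
```

View pics/w12c.png

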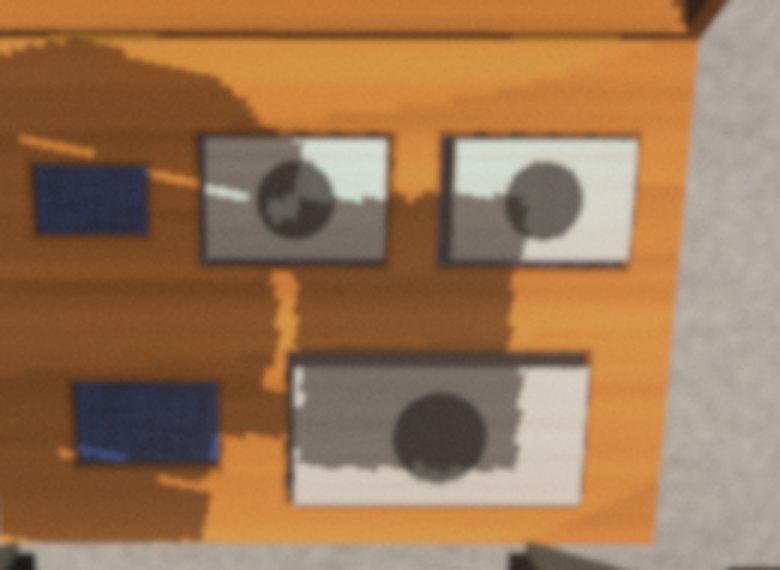

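The picture shows all three weights (w500 lower right, the 200s in the upper middle and right) sitting square in their pockets. The 50 pocket (92,200) and 100 pocket (147,423) are empty. Next, w100.

>>> apply_moves(
  delta_pos=[
    [-0.02,-0.1,0],
    [-0.04,-0.2,0],
    [-0.06,-0.3,0],
    [-0.08,-0.4,0],
    [-0.1,-0.5,0],
    [-0.12,-0.6,-0.03],
    [-0.14,-0.7,-0.065],
    [-0.16,-0.8,-0.065],
  ],
  dr=[
    [0,0,0],
    [0,0,0],
    [0,0,0],
    [0,0,0],
    [0,0,0],
    [0,0,0],
    [0,0,0],
    [0,0,0],
  ],
  jaw=[0.7,0.7,0.7,0.7,0.7,0.7,0.7,0.7],
)

```text
time: 37.65
tool_pos: [0.502, -0.2644, 0.1553]
tool_rot: [-3.139, -0.003, 1.777]
contact_force: [1.0, 0.9, -0.4]
opening: 0.0641
grip_force: 0.0
```

>>> apply_moves(
  delta_pos=[
    [0,-0.1,0],
    [0,-0.1,0],
    [0,-0.1,0],
    [0,-0.1,0],
    [0,-0.1,0],
    [0,-0.1,0],
  ],
  dr=[
    [0,0,0],
    [0,0,0],
    [0,0,0],
    [0,0,0],
    [0,0,0],
    [0,0,0],
  ],
  jaw=[0.7,0.7,0.7,0.7,0.7,0.7],
)

```text
time: 38.15
tool_pos: [0.5039, -0.3024, 0.1581]
tool_rot: [3.141, -0.0, 1.778]
contact_force: [0.1, 0.0, 0.5]
opening: 0.0642
grip_force: 0.0
```

Run:
```python
from wt import *
W,im=snap("wrist","w13"); print(telemetry.observe()["tool_pos"],telemetry.observe()["tool_rot"])
for thr in (110,130):
  for o in weights(W,im,thr): print(thr,*o)
```

```text
[ 0.50391369 -0.30254955  0.15818704] [ 3.14137383e+00 -2.30277318e-05  1.77783880e+00]
110 2.4260177612304688 w100 [270. 267.] (474.4, -335.6) [23.4 39. ] 145.9
110 1.891366958618164 w50 [227.  35.] (422.7, -192.8) [16.9 29. ] 165.4
130 0.9295406341552734 w100 [270. 267.] (474.5, -335.8) [22.5 38.5] 145.9
130 1.190786361694336 w50 [227.  35.] (422.6, -192.8) [16.6 28.6] 165.8
```

w100 has been knocked to (0.4745, -0.3358), angle 145.9°. I'll pick it up from there.

>>> apply_moves(
  delta_pos=[
    [-0.0715,-0.083,-0.08],
    [-0.0715,-0.083,-0.08],
    [-0.0715,-0.083,-0.08],
    [-0.0715,-0.083,-0.08],
    [-0.0715,-0.083,-0.08],
  ],
  dr=[
    [0,0,-0.25],
    [0,0,-0.5],
    [0,0,-0.75],
    [0,0,-1],
    [0,0,-1],
  ],
  jaw=[0.65,0.65,0.65,0.65,0.65],
)

```text
time: 38.62
tool_pos: [0.475, -0.3365, 0.1261]
tool_rot: [3.141, -0.0, 1.272]
contact_force: [0.4, 0.1, 1.2]
opening: 0.0597
grip_force: 0.0
```

>>> apply_moves(
  delta_pos=[
    [0,0,-0.06],
    [0,0,-0.12],
    [0,0,-0.18],
    [0,0,-0.234],
    [0,0,-0.234],
    [0,0,-0.234],
    [0,0,-0.234],
    [0,0,-0.234],
  ],
  dr=[
    [0,0,-0.25],
    [0,0,-0.5],
    [0,0,-0.604],
    [0,0,-0.604],
    [0,0,-0.604],
    [0,0,-0.604],
    [0,0,-0.604],
    [0,0,-0.604],
  ],
  jaw=[0.65,0.65,0.65,0.65,0.65,0,0,0],
)

```text
time: 39.28
tool_pos: [0.4759, -0.3378, 0.0342]
tool_rot: [3.138, 0.001, 0.976]
contact_force: [-0.5, 1.3, 0.3]
opening: 0.0443
grip_force: 0.6
```

>>> apply_moves(
  delta_pos=[
    [0,0,0],
    [0,0,0],
    [0,0,0],
    [0,0,0],
    [0,0,0],
  ],
  dr=[
    [0,0,0],
    [0,0,0],
    [0,0,0],
    [0,0,0],
    [0,0,0],
  ],
  jaw=[0,0,0,0,0],
)

```text
time: 39.7
tool_pos: [0.4755, -0.3376, 0.034]
tool_rot: [3.139, 0.0, 0.974]
contact_force: [-1.6, 1.9, 6.5]
opening: 0.0369
grip_force: 40.0
```

>>> apply_moves(
  delta_pos=[
    [0,0,0.08],
    [0,0,0.16],
    [0.02,0.05,0.24],
    [0.04,0.15,0.24],
    [0.06,0.25,0.24],
    [0.08,0.35,0.24],
    [0.1,0.45,0.24],
    [0.12,0.55,0.24],
  ],
  dr=[
    [0,0,0],
    [0,0,0],
    [0,0,0.2],
    [0,0,0.4],
    [0,0,0.6],
    [0,0,0.8],
    [0,0,1],
    [0,0,1],
  ],
  jaw=[0,0,0,0,0,0,0,0],
)

```text
time: 40.37
tool_pos: [0.5229, -0.1154, 0.1289]
tool_rot: [3.141, 0.0, 1.479]
contact_force: [0.4, -0.5, -0.9]
opening: 0.0373
grip_force: 40.0
```

>>> apply_moves(
  delta_pos=[
    [0.036,0.1,0],
    [0.036,0.2,0],
    [0.036,0.3,0],
    [0.036,0.358,0],
    [0.036,0.358,0],
    [0.036,0.358,0],
    [0.036,0.358,0],
  ],
  dr=[
    [0,0,0.25],
    [0,0,0.5],
    [0,0,0.604],
    [0,0,0.604],
    [0,0,0.604],
    [0,0,0.604],
    [0,0,0.604],
  ],
  jaw=[0,0,0,0,0,0,0],
)

```text
time: 40.95
tool_pos: [0.5374, 0.0255, 0.1286]
tool_rot: [3.141, 0.001, 1.776]
contact_force: [0.7, 0.3, -1.1]
opening: 0.0366
grip_force: 40.0
```

>>> apply_moves(
  delta_pos=[
    [0.001,0,-0.08],
    [0.001,0,-0.16],
    [0.001,0,-0.24],
    [0.001,0,-0.26],
    [0.001,0,-0.268],
    [0.001,0,-0.268],
    [0.001,0,-0.268],
  ],
  dr=[
    [0,0,0],
    [0,0,0],
    [0,0,0],
    [0,0,0],
    [0,0,0],
    [0,0,0],
    [0,0,0],
  ],
  jaw=[0,0,0,0,0,0,0],
)

```text
time: 41.53
tool_pos: [0.5391, 0.0253, 0.0228]
tool_rot: [3.139, 0.001, 1.775]
contact_force: [0.7, -1.3, -0.6]
opening: 0.037
grip_force: 40.0
```

```bash
python3 -c "
from align import *
measure('w14',(22,38),(25,41),.0155,.021)"
```

```text
tcp [0.5391 0.0253 0.0228] [3.139e+00 1.000e-03 1.775e+00] bottom z 0.0438
312 pocket x-edge 0.02999999999999936 weight bottom 3.880000000000001 top 0.4399999999999995
320 pocket x-edge 0.009999999999999787 weight bottom 3.869999999999999 top 0.4299999999999997
328 pocket x-edge 0.009999999999999787 weight bottom 3.869999999999999 top 0.41999999999999993
y edges chamfer L/R -26.14 25.68 mid -0.23  inner -22.05 18.41 mid -1.82
y edges chamfer L/R -26.1 25.65 mid -0.23  inner -22.02 18.38 mid -1.82
```

>>> apply_moves(
  delta_pos=[
    [-0.003,-0.0005,0],
    [-0.003,-0.0005,-0.008],
    [-0.003,-0.0005,-0.016],
    [-0.003,-0.0005,-0.024],
    [-0.003,-0.0005,-0.03],
    [-0.003,-0.0005,-0.036],
    [-0.003,-0.0005,-0.038],
    [-0.003,-0.0005,-0.038],
  ],
  dr=[
    [0,0,0],
    [0,0,0],
    [0,0,0],
    [0,0,0],
    [0,0,0],
    [0,0,0],
    [0,0,0],
    [0,0,0],
  ],
  jaw=[0,0,0,0,0,0,0,0],
)

```text
time: 42.25
tool_pos: [0.5378, 0.0245, 0.0069]
tool_rot: [3.139, 0.003, 1.776]
contact_force: [0.7, -5.1, 5.2]
opening: 0.0373
grip_force: 40.0
```

It is on the floor. Release and go for w50.

>>> apply_moves(
  delta_pos=[
    [0,-0.002,0],
    [0,-0.002,0],
    [0,-0.002,0],
    [0,-0.002,0],
    [0,0,0.1],
    [0,0,0.2],
    [0,0,0.3],
    [-0.05,-0.05,0.38],
  ],
  dr=[
    [0,0,0],
    [0,0,0],
    [0,0,0],
    [0,0,0],
    [0,0,0],
    [0,0,0],
    [0,0,0],
    [0,0,0],
  ],
  jaw=[0,0.5,0.5,0.5,0.5,0.5,0.5,0.5],
)

```text
time: 42.92
tool_pos: [0.5195, 0.0082, 0.16]
tool_rot: [3.137, 0.0, 1.778]
contact_force: [1.4, -0.1, 0.5]
opening: 0.0458
grip_force: 0.0
```

>>> apply_moves(
  delta_pos=[
    [-0.05,-0.1,0],
    [-0.1,-0.2,0],
    [-0.15,-0.3,0],
    [-0.2,-0.4,0],
    [-0.2,-0.5,0],
    [-0.2,-0.5,0],
    [-0.2,-0.5,0],
    [-0.2,-0.5,0],
  ],
  dr=[
    [0,0,0],
    [0,0,0],
    [0,0,0],
    [0,0,0],
    [0,0,0],
    [0,0,0],
    [0,0,0],
    [0,0,0],
  ],
  jaw=[0.6,0.6,0.6,0.6,0.6,0.6,0.6,0.6],
)

```text
time: 43.58
tool_pos: [0.4367, -0.1933, 0.1568]
tool_rot: [-3.141, -0.001, 1.774]
contact_force: [0.4, 0.4, 0.7]
opening: 0.0551
grip_force: 0.0
```

Run:
```python
from wt import *
W,im=snap("wrist","w15"); print(telemetry.observe()["tool_pos"],telemetry.observe()["tool_rot"])
for thr in (90,110,130):
  for o in weights(W,im,thr): print(thr,*o)
```

```text
[ 0.43688117 -0.19251786  0.15681819] [-3.14116366e+00 -1.37047976e-03  1.77589570e+00]
90 1.9349327087402344 w50 [300. 225.] (422.3, -191.8) [17.7 28.2] 165.7
110 0.4872894287109375 w50 [299. 226.] (422.3, -192.2) [16.4 27.9] 165.9
130 1.198516845703125 w50 [299. 226.] (422.3, -192.3) [15.5 27.3] 165.7
```

>>> apply_moves(
  delta_pos=[
    [-0.0345,0.001,-0.05],
    [-0.0345,0.001,-0.1],
    [-0.0345,0.001,-0.16],
    [-0.0345,0.001,-0.22],
    [-0.0345,0.001,-0.27],
    [-0.0345,0.001,-0.315],
    [-0.0345,0.001,-0.315],
    [-0.0345,0.001,-0.315],
  ],
  dr=[
    [0,0,-0.25],
    [0,0,-0.5],
    [0,0,-0.75],
    [0,0,-0.906],
    [0,0,-0.906],
    [0,0,-0.906],
    [0,0,-0.906],
    [0,0,-0.906],
  ],
  jaw=[0.6,0.6,0.6,0.6,0.6,0.6,0.6,0.6],
)

```text
time: 44.3
tool_pos: [0.423, -0.1915, 0.0308]
tool_rot: [-3.139, -0.001, 1.325]
contact_force: [1.4, -0.1, 0.7]
opening: 0.0551
grip_force: 0.0
```

>>> apply_moves(
  delta_pos=[
    [0,0,-0.003],
    [0,0,-0.003],
    [0,0,-0.003],
    [0,0,-0.003],
    [0,0,-0.003],
    [0,0,-0.003],
    [0,0,-0.003],
    [0,0,-0.003],
  ],
  dr=[
    [0,0,0],
    [0,0,0],
    [0,0,0],
    [0,0,0],
    [0,0,0],
    [0,0,0],
    [0,0,0],
    [0,0,0],
  ],
  jaw=[0,0,0,0,0,0,0,0],
)

```text
time: 44.97
tool_pos: [0.4234, -0.1934, 0.0306]
tool_rot: [3.141, 0.0, 1.323]
contact_force: [-1.1, 1.1, 5.3]
opening: 0.0269
grip_force: 40.0
```

>>> apply_moves(
  delta_pos=[
    [0,0,0.08],
    [0,0,0.16],
    [0.02,0.05,0.25],
    [0.06,0.15,0.25],
    [0.09,0.25,0.25],
    [0.12,0.35,0.25],
    [0.15,0.45,0.25],
    [0.18,0.55,0.25],
  ],
  dr=[
    [0,0,0],
    [0,0,0],
    [0,0,0.2],
    [0,0,0.4],
    [0,0,0.6],
    [0,0,0.8],
    [0,0,0.906],
    [0,0,0.906],
  ],
  jaw=[0,0,0,0,0,0,0,0],
)

```text
time: 45.63
tool_pos: [0.4947, 0.0267, 0.1301]
tool_rot: [3.141, 0.0, 1.778]
contact_force: [0.1, -1.1, -0.9]
opening: 0.027
grip_force: 40.0
```

>>> apply_moves(
  delta_pos=[
    [0.042,0.1,0],
    [0.042,0.145,0],
    [0.042,0.145,0],
    [0.042,0.145,0],
    [0.042,0.145,0],
    [0.042,0.145,0],
    [0.042,0.145,0],
  ],
  dr=[
    [0,0,0],
    [0,0,0],
    [0,0,0],
    [0,0,0],
    [0,0,0],
    [0,0,0],
    [0,0,0],
  ],
  jaw=[0,0,0,0,0,0,0],
)

```text
time: 46.22
tool_pos: [0.5113, 0.0816, 0.1301]
tool_rot: [-3.142, 0.0, 1.774]
contact_force: [-0.1, -0.5, -0.4]
opening: 0.0269
grip_force: 40.0
```

>>> apply_moves(
  delta_pos=[
    [0.001,0.0075,-0.08],
    [0.001,0.0075,-0.16],
    [0.001,0.0075,-0.24],
    [0.001,0.0075,-0.27],
    [0.001,0.0075,-0.278],
    [0.001,0.0075,-0.278],
    [0.001,0.0075,-0.278],
  ],
  dr=[
    [0,0,0],
    [0,0,0],
    [0,0,0],
    [0,0,0],
    [0,0,0],
    [0,0,0],
    [0,0,0],
  ],
  jaw=[0,0,0,0,0,0,0],
)

```text
time: 46.8
tool_pos: [0.5127, 0.0854, 0.0198]
tool_rot: [3.14, 0.0, 1.775]
contact_force: [0.1, -0.1, 0.0]
opening: 0.0276
grip_force: 40.0
```

Run:
```python
from align import *
measure('w16',(16,28),(19,31),.014,.0244)
im=cv2.imread("pics/w16_raw.png"); r=im[:,:,2].astype(int)-im[:,:,0]
print([(i,*map(int,im[i,320])) for i in range(246,285)])
for row in (262,264,266): print(row,r[row,276:292].tolist(),r[row,346:364].tolist())
st=telemetry.observe();W=cam("wrist",st)
T=R.from_euler('xyz',st["tool_rot"]).as_matrix();t=st["tool_pos"]
for y in(-15.5,0,15.5):
    p=t+T@np.array([.0095,y/1000,0]);p[2]=.035; print(proj(W,p))
for z in(.0,.014):
    p=t+T@np.array([.008,0,0]);p[2]=t[2]+.0244+z; print("weight",proj(W,p))
```

```text
tcp [0.5127 0.0854 0.0198] [3.14  0.    1.775] bottom z 0.0442
312 pocket x-edge -1.1799999999999997 weight bottom -1.0099999999999998 top 0.3800000000000008
320 pocket x-edge -1.25 weight bottom -1.0099999999999998 top 0.3699999999999992
328 pocket x-edge -1.2699999999999996 weight bottom -1.0199999999999996 top 0.35999999999999943
y edges chamfer L/R -17.76 14.15 mid -1.81  inner -16.41 13.25 mid -1.58
y edges chamfer L/R -17.73 14.13 mid -1.8  inner -16.39 9.2 mid -3.6
[(246, 60, 124, 195), (247, 61, 126, 197), (248, 61, 127, 198), (249, 61, 126, 199), (250, 58, 122, 194), (251, 58, 121, 192), (252, 57, 118, 187), (253, 58, 116, 185), (254, 55, 114, 182), (255, 57, 115, 183), (256, 57, 115, 183), (257, 58, 116, 184), (258, 59, 118, 185), (259, 58, 117, 184), (260, 59, 118, 186), (261, 60, 118, 186), (262, 60, 118, 186), (263, 60, 119, 186), (264, 62, 121, 189), (265, 59, 119, 188), (266, 61, 121, 190), (267, 59, 119, 186), (268, 58, 112, 175), (269, 63, 100, 155), (270, 80, 90, 125), (271, 102, 85, 95), (272, 116, 84, 80), (273, 122, 85, 78), (274, 120, 83, 73), (275, 118, 83, 73)
[... 177 characters left out ...]
3, 115)]
262 [124, 125, 125, 125, 124, 125, 126, 124, 125, 124, 126, 125, 125, 125, 126, 125] [129, 126, 128, 127, 129, 129, 128, 127, 128, 128, 130, 129, 130, 128, 128, 129, 129, 127]
264 [127, 126, 125, 125, 126, 125, 125, 126, 125, 127, 126, 126, 127, 126, 127, 127] [128, 130, 128, 129, 129, 129, 128, 129, 129, 129, 131, 130, 129, 130, 130, 130, 129, 128]
266 [128, 128, 128, 127, 127, 128, 127, 129, 128, 128, 129, 129, 128, 127, 129, 128] [129, 130, 130, 129, 129, 129, 129, 129, 129, 131, 130, 130, 129, 130, 130, 130, 130, 130]
[[285.04879176 267.1631724 ]]
[[319.59717139 267.09914617]]
[[354.13266746 267.03514382]]
weight [[319.63125067 277.8061272 ]]
weight [[319.68034139 290.42218455]]
```

>>> apply_moves(
  delta_pos=[
    [-0.002,-0.0027,0],
    [-0.002,-0.0027,-0.008],
    [-0.002,-0.0027,-0.016],
    [-0.002,-0.0027,-0.024],
    [-0.002,-0.0027,-0.03],
    [-0.002,-0.0027,-0.036],
    [-0.002,-0.0027,-0.039],
    [-0.002,-0.0027,-0.039],
  ],
  dr=[
    [0,0,0],
    [0,0,0],
    [0,0,0],
    [0,0,0],
    [0,0,0],
    [0,0,0],
    [0,0,0],
    [0,0,0],
  ],
  jaw=[0,0,0,0,0,0,0,0],
)

```text
time: 47.52
tool_pos: [0.511, 0.0846, 0.0036]
tool_rot: [3.141, 0.0, 1.776]
contact_force: [-2.2, -1.1, 6.7]
opening: 0.027
grip_force: 40.0
```

It is on the floor at the expected height. Release, lift, and check all five pockets.

>>> apply_moves(
  delta_pos=[
    [0,0,0],
    [0,0,0],
    [0,0,0],
    [0,0,0],
    [0,0,0.1],
    [0,0,0.2],
    [0.05,-0.02,0.3],
    [0.1,-0.07,0.4],
  ],
  dr=[
    [0,0,0],
    [0,0,0],
    [0,0,0],
    [0,0,0],
    [0,0,0],
    [0,0,0],
    [0,0,0],
    [0,0,0],
  ],
  jaw=[0.4,0.4,0.4,0.4,0.4,0.4,0.4,0.4],
)

```text
time: 48.18
tool_pos: [0.5464, 0.0624, 0.1565]
tool_rot: [3.141, -0.001, 1.778]
contact_force: [1.8, 0.7, -0.4]
opening: 0.0366
grip_force: 0.0
```

>>> apply_moves(
  delta_pos=[
    [0.05,0,0.05],
    [0.05,0,0.05],
    [0.05,0,0.05],
    [0.05,0,0.05],
    [0.05,0,0.05],
  ],
  dr=[
    [0,0,0],
    [0,0,0],
    [0,0,0],
    [0,0,0],
    [0,0,0],
  ],
  jaw=[0,0,0,0,0],
)

```text
time: 48.6
tool_pos: [0.5647, 0.0615, 0.1724]
tool_rot: [-3.138, -0.001, 1.776]
contact_force: [0.1, -0.2, -0.3]
opening: 0.0078
grip_force: 0.0
```

Run:
```python
from h import *
W,im=snap("wrist","w17"); print(telemetry.observe()["tool_pos"])
save(im,"w17c",(210,80,490,290),2.8)
```

```text
[0.5649007  0.0614572  0.17251903]
```

View pics/w17c.png

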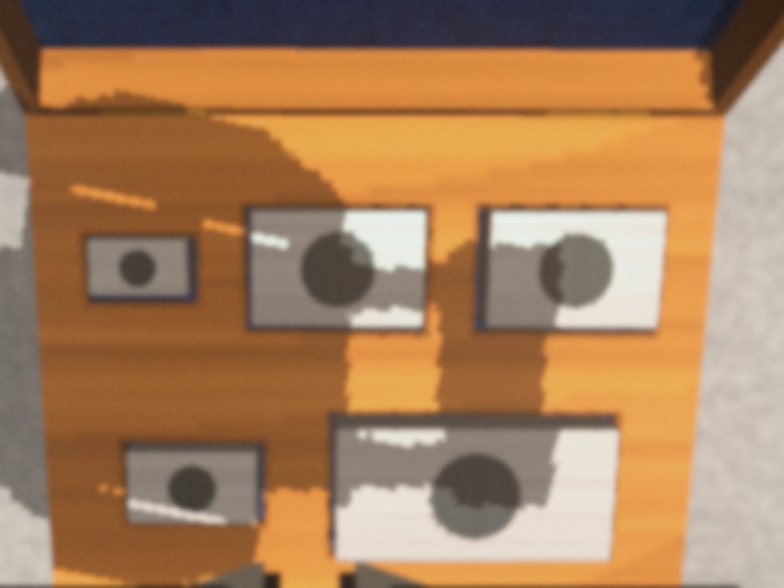

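All five weights sit flat and square in their pockets. The 200 g at right met some resistance going in, so I'll touch its top with closed fingers. Contact should come at reported z≈0.012 if it is home.

>>> apply_moves(
  delta_pos=[
    [0.08,0.057,0],
    [0.155,0.114,-0.08],
    [0.155,0.114,-0.16],
    [0.155,0.114,-0.24],
    [0.155,0.114,-0.32],
    [0.155,0.114,-0.375],
    [0.155,0.114,-0.381],
    [0.155,0.114,-0.381],
  ],
  dr=[
    [0,0,0],
    [0,0,0],
    [0,0,0],
    [0,0,0],
    [0,0,0],
    [0,0,0],
    [0,0,0],
    [0,0,0],
  ],
  jaw=[0,0,0,0,0,0,0,0],
)

```text
time: 49.32
tool_pos: [0.6267, 0.1068, 0.0198]
tool_rot: [-3.137, -0.001, 1.776]
contact_force: [-0.1, -0.1, 0.8]
opening: 0.0007
grip_force: 0.0
```

>>> apply_moves(
  delta_pos=[
    [0,0,-0.006],
    [0,0,-0.012],
    [0,0,-0.016],
    [0,0,-0.02],
    [0,0,-0.024],
    [0,0,-0.027],
    [0,0,-0.027],
    [0,0,-0.027],
  ],
  dr=[
    [0,0,0],
    [0,0,0],
    [0,0,0],
    [0,0,0],
    [0,0,0],
    [0,0,0],
    [0,0,0],
    [0,0,0],
  ],
  jaw=[0,0,0,0,0,0,0,0],
)

```text
time: 49.98
tool_pos: [0.6288, 0.1067, 0.0122]
tool_rot: [3.14, 0.0, 1.776]
contact_force: [-2.8, -0.8, 5.7]
opening: 0.0003
grip_force: 3.0
```

Contact came at 0.0122, so it is fully home. Next is the lid. I'll estimate its current angle from the earlier wrist image w5, where the felt/wall boundary at the free edge is at row ~7.

Run:
```python
from h import *
v=np.load("case.npy")
st={"tool_pos":np.array([.54696,.05944,.19973]),"tool_rot":[3.1415,0,1.7768]}
W=cam("wrist",st)
im=cv2.imread("pics/w5_raw.png"); print([ (i,*map(int,im[i,360])) for i in range(0,12)])
p=[v[0]-.002,v[1]+.001,1.776]
for q in np.arange(1.7,2.36,.05): print(round(q,2),"felt edge",proj(W,lid_pt(p,q,.135,.017,0))[0].round(0),"corner -y",proj(W,lid_pt(p,q,.135,.017,.09))[0].round(0),proj(W,lid_pt(p,q,.135,.017,-.09))[0].round(0),"knob",lid_pt(p,q,.115,.04,0).round(4),"edge",lid_pt(p,q,.14,.022,0).round(4))
```

```text
[(0, 25, 54, 92), (1, 22, 49, 85), (2, 23, 48, 82), (3, 23, 49, 81), (4, 25, 50, 84), (5, 23, 47, 78), (6, 26, 41, 65), (7, 29, 32, 44), (8, 34, 25, 27), (9, 32, 21, 18), (10, 34, 21, 18), (11, 33, 20, 19)]
1.7 felt edge [391.  46.] corner -y [210.  46.] [573.  46.] knob [0.5555 0.1927 0.1439] edge [0.5585 0.1784 0.171 ]
1.75 felt edge [391.  33.] corner -y [210.  33.] [573.  33.] knob [0.5544 0.1979 0.141 ] edge [0.5571 0.185  0.1688]
1.8 felt edge [391.  20.] corner -y [210.  20.] [572.  19.] knob [0.5534 0.2031 0.1379] edge [0.5558 0.1915 0.1663]
1.85 felt edge [391.   7.] corner -y [210.   7.] [571.   7.] knob [0.5524 0.208  0.1345] edge [0.5545 0.1978 0.1635]
1.9 felt edge [390.  -5.] corner -y [211.  -5.] [570.  -5.] knob [0.5514 0.2128 0.1309] edge [0.5532 0.204  0.1604]
1.95 felt edge [390. -17.] corner -y [212. -17.] [568. -17.] knob [0.5504 0.2174 0.127 ] edge [0.5519 0.2101 0.1569]
2.0 felt edge [389. -28.] corner -y [213. -28.] [566. -28.] knob [0.5495 0.2218 0.1229] edge [0.5507 0.216  0.1531]
2.05 felt edge [389. -38.] corner -y [214. -38.] [564. -38.] knob [0.5486 0.226  0.1186] edge [0.5495 0.2217 0.1491]
2.1 felt edge [388. -47.] corner -y [215. -47.] [561. -47.] knob [0.5478 0.23   0.1141] edge [0.5484 0.2271 0.1447]
2.15 felt edge [387. -55.] corner -y [216. -55.] [558. -55.] knob [0.547  0.2337 0.1093] edge [0.5473 0.2324 0.1401]
2.2 felt edge [386. -63.] corner -y [218. -63.] [555. -63.] knob [0.5463 0.2373 0.1044] edge [0.5462 0.2374 0.1352]
2.25 felt edge [385. -69.] corner -y [219. -69.] [551. -69.] knob [0.5456 0.2405 0.0994] edge [0.5452 0.2422 0.1301]
2.3 felt edge [384. -75.] corner -y [221. -75.] [548. -75.] knob [0.545  0.2436 0.0941] edge [0.5443 0.2467 0.1247]
2.35 felt edge [383. -79.] corner -y [222. -79.] [544. -79.] knob [0.5444 0.2463 0.0887] edge [0.5434 0.251  0.1191]
```

>>> apply_moves(
  delta_pos=[
    [0,0,0.1],
    [0,0,0.2],
    [0,0,0.3],
    [0,0,0.4],
    [0,0,0.5],
    [-0.2,0,0.5],
    [-0.2,0.1,0.5],
    [-0.2,0.2,0.5],
  ],
  dr=[
    [0,0,0],
    [0,0,0],
    [0,0,0],
    [0,0,0],
    [0,0,0],
    [0,0,0],
    [0,0,0],
    [0,0,0],
  ],
  jaw=[0,0,0,0,0,0.5,0.5,0.5],
)

```text
time: 50.65
tool_pos: [0.5471, 0.1759, 0.2123]
tool_rot: [-3.141, 0.001, 1.772]
contact_force: [1.4, 1.1, -0.5]
opening: 0.0161
grip_force: 0.0
```

The lid stands at about 1.85 rad. I'll push it shut from behind with closed fingers, offset 40 mm from the knob. First I compute the waypoints.

Run:
```python
from h import *
v=np.load("case.npy"); p=[v[0]-.002,v[1]+.001,1.776]
t=telemetry.observe()["tool_pos"]; print(t.round(4))
prev=None
for q in [2.0,1.85,1.75,1.65,1.57,1.5,1.4,1.3,1.2,1.1,1.0,.9,.8,.7,.6,.5,.4,.3,.25,.2,.15,.1,.05,0]:
    lead=.003; c,s=np.cos(q),np.sin(q)
    if q>1.57: x=.07-.14*c+.022*s; z=.035+.14*s+.022*c-.02
    else: x=.07-.12*c+.022*s; z=.035+.12*s+.022*c
    x-=lead*s*(1 if q<1.9 else -4); z-=lead*max(c,0)
    w=case_pt(p,[x+.0095,.04,z-.0325])[0]
    print(q,w.round(4))
```

```text
[0.5471 0.1759 0.2123]
2.0 [0.5074 0.2278 0.1006]
1.85 [0.514  0.1962 0.111 ]
1.75 [0.5167 0.1832 0.1163]
1.65 [0.5194 0.1699 0.1203]
1.57 [0.5217 0.159  0.1225]
1.5 [0.5234 0.1507 0.1235]
1.4 [0.5259 0.1389 0.124 ]
1.3 [0.5284 0.127  0.1232]
1.2 [0.5308 0.1153 0.1212]
1.1 [0.5332 0.1038 0.1181]
1.0 [0.5355 0.0927 0.1137]
0.9 [0.5377 0.082  0.1083]
0.8 [0.5398 0.072  0.1018]
0.7 [0.5418 0.0626 0.0943]
0.6 [0.5435 0.054  0.0859]
0.5 [0.5452 0.0463 0.0767]
0.4 [0.5466 0.0395 0.0667]
0.3 [0.5478 0.0338 0.0561]
0.25 [0.5483 0.0313 0.0506]
0.2 [0.5487 0.0291 0.045 ]
0.15 [0.5491 0.0271 0.0392]
0.1 [0.5495 0.0255 0.0334]
0.05 [0.5498 0.0241 0.0275]
0 [0.55   0.023  0.0215]
```

>>> apply_moves(
  delta_pos=[
    [-0.09,0.08,0],
    [-0.09,0.185,0],
    [-0.09,0.185,0],
    [-0.09,0.185,-0.05],
    [-0.09,0.185,-0.13],
    [-0.09,0.185,-0.21],
    [-0.09,0.185,-0.25],
    [-0.09,0.185,-0.25],
  ],
  dr=[
    [0,0,0],
    [0,0,0],
    [0,0,0],
    [0,0,0],
    [0,0,0],
    [0,0,0],
    [0,0,0],
    [0,0,0],
  ],
  jaw=[0,0,0,0,0,0,0,0],
)

```text
time: 51.32
tool_pos: [0.5119, 0.2507, 0.1071]
tool_rot: [-3.134, 0.001, 1.776]
contact_force: [-0.6, -0.1, 0.2]
opening: 0.0005
grip_force: 0.0
```

>>> apply_moves(
  delta_pos=[
    [0,0,0],
    [0,0,0],
    [0,0,0],
  ],
  dr=[
    [0,0,0],
    [0,0,0],
    [0,0,0],
  ],
  jaw=[0,0,0],
)

```text
time: 51.57
tool_pos: [0.5155, 0.252, 0.1129]
tool_rot: [3.138, -0.0, 1.776]
contact_force: [-0.8, 0.5, 1.3]
opening: 0.0004
grip_force: 0.0
```

>>> apply_moves(
  delta_pos=[
    [0,-0.07,-0.005],
    [-0.004,-0.14,-0.005],
    [0.003,-0.172,0.0085],
    [0.01,-0.205,0.0185],
    [0.0155,-0.2325,0.024],
    [0.02,-0.253,0.0265],
    [0.026,-0.283,0.028],
    [0.032,-0.3125,0.026],
  ],
  dr=[
    [0,0,0],
    [0,0,0],
    [0,0,0],
    [0,0,0],
    [0,0,0],
    [0,0,0],
    [0,0,0],
    [0,0,0],
  ],
  jaw=[0,0,0,0,0,0,0,0],
)

```text
time: 52.23
tool_pos: [0.5278, 0.1263, 0.122]
tool_rot: [3.14, 0.0, 1.777]
contact_force: [-0.3, 1.1, 2.5]
opening: 0.0003
grip_force: 1.3
```

>>> apply_moves(
  delta_pos=[
    [0.006,-0.029,-0.005],
    [0.012,-0.058,-0.013],
    [0.018,-0.086,-0.024],
    [0.0235,-0.1125,-0.0375],
    [0.029,-0.1375,-0.054],
    [0.034,-0.161,-0.0725],
    [0.038,-0.1825,-0.0935],
    [0.038,-0.1825,-0.0935],
  ],
  dr=[
    [0,0,0],
    [0,0,0],
    [0,0,0],
    [0,0,0],
    [0,0,0],
    [0,0,0],
    [0,0,0],
    [0,0,0],
  ],
  jaw=[0,0,0,0,0,0,0,0],
)

```text
time: 52.9
tool_pos: [0.541, 0.052, 0.0815]
tool_rot: [-3.137, -0.0, 1.774]
contact_force: [0.3, -1.3, -0.5]
opening: 0.0006
grip_force: 0.0
```

Run:
```python
from h import *
print(telemetry.observe()["contact_force"],telemetry.observe()["tool_pos"])
a=eyes.read_camera("side").astype(int); b=cv2.imread("pics/side0_raw.png")[:,:,::-1].astype(int)
v=np.load("case.npy")
D=cam("side")
# lid orange: where is the free-edge outer corner right end (y=-.095)?
for q in (1.5,1.0,.8,.7,.6,.5,.4,.25):
    e=np.array([lid_pt(v[:3],q,.14,.022,y) for y in(-.03,-.05,-.07)])
    s=[]
    for y in(-.03,-.05,-.07):
        i=proj(D,lid_pt(v[:3],q,.136,.022,y))[0].round().astype(int); o=proj(D,lid_pt(v[:3],q,.140,.0,y))[0].round().astype(int)
        s.append((tuple(map(int,i)),tuple(map(int,a[i[1],i[0]]))))
    print(q,s)
```

```text
[ 0.33683274 -1.27578914 -0.53358664] [0.54095955 0.05195593 0.0815313 ]
1.5 [((302, 165), (108, 101, 88)), ((310, 163), (146, 139, 132)), ((317, 161), (43, 45, 45))]
1.0 [((316, 184), (171, 159, 148)), ((323, 182), (131, 122, 111)), ((331, 179), (70, 63, 57))]
0.8 [((320, 194), (170, 158, 147)), ((328, 192), (177, 167, 155)), ((335, 189), (162, 151, 141))]
0.7 [((323, 200), (175, 115, 66)), ((330, 197), (176, 157, 141)), ((338, 195), (175, 164, 153))]
0.6 [((325, 205), (163, 107, 67)), ((332, 203), (165, 109, 69)), ((340, 200), (162, 123, 99))]
0.5 [((326, 211), (104, 71, 42)), ((334, 208), (151, 98, 59)), ((341, 206), (151, 101, 61))]
0.4 [((328, 217), (146, 101, 60)), ((335, 214), (152, 100, 58)), ((343, 211), (154, 102, 59))]
0.25 [((330, 225), (113, 95, 83)), ((337, 222), (119, 77, 48)), ((345, 220), (177, 166, 155))]
```

The lid is following (about 0.6 rad). Continue slowly.

>>> apply_moves(
  delta_pos=[
    [0.004,-0.019,-0.023],
    [0.008,-0.036,-0.048],
    [0.01,-0.043,-0.061],
    [0.011,-0.05,-0.0745],
    [0.0115,-0.0535,-0.081],
    [0.012,-0.057,-0.088],
    [0.0125,-0.06,-0.095],
    [0.013,-0.062,-0.102],
  ],
  dr=[
    [0,0,0],
    [0,0,0],
    [0,0,0],
    [0,0,0],
    [0,0,0],
    [0,0,0],
    [0,0,0],
    [0,0,0],
  ],
  jaw=[0,0,0,0,0,0,0,0],
)

```text
time: 53.62
tool_pos: [0.5474, 0.0289, 0.0431]
tool_rot: [3.141, 0.0, 1.776]
contact_force: [0.4, 0.4, 0.9]
opening: 0.0004
grip_force: 0.4
```

>>> apply_moves(
  delta_pos=[
    [0.0005,-0.002,-0.007],
    [0.001,-0.005,-0.015],
    [0.0015,-0.007,-0.022],
    [0.002,-0.009,-0.029],
    [0.0025,-0.011,-0.037],
    [0.003,-0.013,-0.044],
    [0.0033,-0.014,-0.051],
    [0.0033,-0.014,-0.055],
  ],
  dr=[
    [0,0,0],
    [0,0,0],
    [0,0,0],
    [0,0,0],
    [0,0,0],
    [0,0,0],
    [0,0,0],
    [0,0,0],
  ],
  jaw=[0,0,0,0,0,0,0,0],
)

```text
time: 54.28
tool_pos: [0.5489, 0.0235, 0.0241]
tool_rot: [3.14, 0.0, 1.776]
contact_force: [-13.2, 2.4, 42.0]
opening: 0.0003
grip_force: 20.9
```

Tip height is 0.0566, against 0.057 for the shut lid, with firm contact, so the lid is shut. Retreat upward and verify.

>>> apply_moves(
  delta_pos=[
    [0,0,0.01],
    [0,0,0.05],
    [0,0,0.15],
    [0,0,0.25],
    [0,0,0.35],
    [-0.05,-0.1,0.42],
    [-0.1,-0.2,0.42],
    [-0.1,-0.3,0.42],
  ],
  dr=[
    [0,0,0],
    [0,0,0],
    [0,0,0],
    [0,0,0],
    [0,0,0],
    [0,0,0],
    [0,0,0],
    [0,0,0],
  ],
  jaw=[0,0,0,0,0,0,0,0],
)

```text
time: 54.95
tool_pos: [0.5089, -0.0868, 0.1912]
tool_rot: [3.139, 0.002, 1.779]
contact_force: [1.6, -0.1, -0.0]
opening: 0.0006
grip_force: 0.0
```

Run:
```python
from h import *
v=np.load("case.npy"); st=telemetry.observe(); print(st["tool_pos"],st["contact_force"])
for n in("scene","side"):
    a=eyes.read_camera(n).astype(int); C=cam(n)
    m=(a[:,:,0]-a[:,:,2]>45)
    for y in(-.04,-.06,-.08):
        # orange (lit top) extent: profile along front face line from table up past lid top
        zs=np.arange(.0,.12,.004)
        print(n,y,[(round(float(z),3),tuple(map(int,a[tuple(proj(C,case_pt(v[:3],[-.0705,y,z])[0])[0].round().astype(int)[::-1])]))) for z in zs[5:26]])
```

```text
[ 0.5089265  -0.08682741  0.1912142 ] [ 1.56153045 -0.13001661 -0.04243537]
scene -0.04 [(0.02, (75, 49, 29)), (0.024, (73, 48, 29)), (0.028, (73, 48, 29)), (0.032, (77, 49, 30)), (0.036, (83, 54, 33)), (0.04, (79, 51, 32)), (0.044, (82, 53, 33)), (0.048, (79, 52, 31)), (0.052, (81, 52, 32)), (0.056, (99, 64, 40)), (0.06, (145, 95, 58)), (0.064, (191, 126, 77)), (0.068, (177, 115, 72)), (0.072, (181, 118, 73)), (0.076, (188, 123, 76)), (0.08, (201, 131, 81)), (0.084, (207, 137, 84)), (0.088, (205, 134, 83)), (0.092, (205, 135, 83)), (0.096, (192, 126, 77)), (0.1, (180, 117, 72))]
scene -0.06 [(0.02, (75, 48, 29)), (0.024, (74, 48, 29)), (0.028, (75, 49, 30)), (0.032, (76, 50, 31)), (0.036, (77, 50, 30)), (0.04, (80, 52, 32)), (0.044, (83, 54, 34)), (0.048, (81, 52, 33)), (0.052, (77, 50, 31)), (0.056, (121, 79, 48)), (0.06, (187, 123, 75)), (0.064, (188, 124, 76)), (0.068, (178, 117, 72)), (0.072, (181, 119, 73)), (0.076, (188, 123, 76)), (0.08, (200, 131, 81)), (0.084, (207, 137, 84)), (0.088, (204, 134, 82)), (0.092, (205, 135, 83)), (0.096, (201, 132, 81)), (0.1, (178, 116, 72))]

[... 1357 characters left out ...]
5, 85)), (0.076, (208, 140, 84)), (0.08, (212, 141, 87)), (0.084, (216, 142, 86)), (0.088, (208, 135, 83)), (0.092, (201, 134, 82)), (0.096, (195, 127, 78)), (0.1, (196, 128, 78))]
side -0.08 [(0.02, (80, 54, 31)), (0.024, (82, 52, 31)), (0.028, (84, 55, 34)), (0.032, (85, 54, 33)), (0.036, (85, 55, 34)), (0.04, (87, 56, 35)), (0.044, (89, 59, 35)), (0.048, (89, 58, 30)), (0.052, (108, 69, 39)), (0.056, (135, 88, 58)), (0.06, (193, 126, 75)), (0.064, (199, 130, 81)), (0.068, (198, 131, 78)), (0.072, (201, 133, 83)), (0.076, (189, 145, 111)), (0.08, (183, 155, 134)), (0.084, (183, 166, 149)), (0.088, (177, 166, 153)), (0.092, (175, 164, 152)), (0.096, (170, 160, 149)), (0.1, (171, 162, 151))]
```

The front face runs unbroken up to the lid's top at about 57 mm, with no gap, so the lid is shut and the arm is clear. Hand in.

>>> apply_moves(
  delta_pos=[
    [0,0,0],
    [0,0,0],
    [0,0,0],
    [0,0,0],
  ],
  dr=[
    [0,0,0],
    [0,0,0],
    [0,0,0],
    [0,0,0],
  ],
  jaw=[0,0,0,0],
)

```text
time: 55.38
tool_pos: [0.5099, -0.0855, 0.1885]
tool_rot: [-3.141, -0.0, 1.778]
contact_force: [-0.9, -0.1, -0.5]
opening: 0.0001
grip_force: 0.0
```

```bash
python3 -c "
from h import *
print(job.hand_in())"
```

```text
the job is handed in; nothing more can be done
None
```

All five weights are home in their pockets by my camera and contact checks, the lid was lowered gently and is shut, and the job was handed in at about 55 s; the hand-in call returned no verdict.

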